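# Load the baby-bottle caddy

### The arm

A 7-joint arm with a two-finger parallel gripper is mounted at the origin on the work surface. World frame = base frame: x ahead of the robot, y to its left, z up, the work surface at z = 0. Lengths are in m, angles in rad, forces in N, time in s.
With the tool pointing down it reaches from about 0.35 to 0.9 m from the base axis. Payload 8.1 kg.
Tool frame: the origin (TCP) lies between the finger pads; the fingertips stand 19 mm ahead of it and the grasp point (between the pads) is the TCP; y points along the fingers, x is the direction in which the jaws open and shut, and the axes are right-handed (so a half turn about y gives the same grasp; the last joint's range is limited). The gripper opens to 92 mm and grips with 3 to 60 N. Pads are 19 mm wide; open, the fingers measure 130 mm over their backs; the gripper's body (75 mm by 190 mm) begins 47 mm behind the grasp point.
Start: joints at [-1.44, 0.434, 0.025, 1.573, -0.012, 1.134, -0.075], TCP at [0.145, 0.608, 0.246] pointing down, gripper open.
Joint ranges: [-2.62, 2.62], [-0.44, 2.09], [-1.27, 1.32], [0.08, 2.57], [-1.32, 4.46], [0.12, 2], [-2.74, 2.74]. Speed limits (rad/s): [2.22, 2.22, 3.01, 3.01, 3.14, 3.14, 3.14].

### API

Orientations are given as a rotation vector (axis times angle).
In Python, from cell import arm gives the robot as it stands.
- The arm moves only by the tool move_arm, never from a script. Its argument "series" is a list of rows, each an object of numbers: "x", "y", "z": the shift along the tool's x, y, z in cm; "rx", "ry", "rz": the turn, a rotation vector about the tool's x, y, z in rad. In form: [{"x": .., "y": .., "z": .., "rx": .., "ry": .., "rz": ..}, ...]. A call has 1 to 12 rows; each row shifts and turns the pose as measured when the row begins, along the tool's axes as they then stand; what a row does not reach is not made up. A row lasts 1/8 s, in which the tool goes at most 62.5 mm and 10.7 degrees, less where a joint would pass 70% of its speed; a pose out of reach is approached as far as the arm can. A call is refused whole if a number of a shift passes 6.25 or a number of a turn 0.188, either way. A call with a gripper value outside its range is refused whole. "jaw" is the finger opening in cm, from 0 to 9.18, set as the call begins (left out, the last holds). The fingers move at their own pace and stop on an object; "newtons" is the grip in N (left out, the last holds). Time passes only in rows, so rows that do not move let the fingers close. It gives the time, the measured TCP pose, the force and the opening at its end, in the units of the state.
- arm.observe(): the state, without advancing time (a new reading comes with each control period).
- arm.get_image(name): name is "scene" or "side" or "wrist"; returns the picture (480x640x3 uint8, blue, green, red); there is no depth.
- arm.camera_params(name): a dict with "K" (3x3 intrinsics, pixels), "k1" (the pictures are not rectified: a ray, as slopes to the right and down, at radius r is drawn at 1 + k1 r^2 times it, then the intrinsics apply), "R" (3x3) and "t" (3): a world point X has camera coordinates R X + t; the wrist camera has in their place "tool_from_camera" (4x4, takes a point from camera to tool coordinates, whose origin is the TCP and whose axes are the tool frame's). Camera axes: x right, y down, z forward; pixel columns grow to the right and rows downward; lengths in m; the calibration is good to about 2 mm. A picture is of the moment at which its call begins: read the wrist's pose just before it. camera_params takes no time and is no camera call.
- arm.sign_off(): hands the job in, once; it reports no verdict.
The state is a dict: "clock": time; "joints": joint angles; "dq": joint speeds; "joint_efforts": joint torques, N m; "position": TCP position; "ee_rot": TCP orientation; "force": force on the tool from outside, world axes, zero at the start; "ft_torque": the same for the moment, N m; "width": opening from 0.0 (shut) to 1.0 (fully open).
Only numpy, scipy, OpenCV 4.12 (cv2) and the standard library are available. Lean on these libraries where they do the work, as an engineer would, in place of code of your own. Each camera call takes 0.05 s, during which the arm holds its last target.

### The job

Load the baby's feeding things into the square grey caddy tray: stand the tall feeding bottle in the wide round cup and the short one in the narrow round cup, put the open screw ring over the post so that it lies flat on the post's foot, and stand the pacifier in the square dish, teat up. The soap dispenser and the solid jar lid only look alike: leave them standing where they are.

Things in the scene. Friction and masses are not known exactly. Their poses are not given: they have to be found in the camera images.
- tall_bottle_mid (a point): Tall empty feeding bottle, white plastic, standing, open dark mouth: 120 mm high, round body 58 mm across up to 90 mm, then a shoulder and a neck 42 mm across from 100 mm up. About 70 g. The point is on its upright axis, half-way up; z up. It is 60 mm above its foot.
- short_bottle_mid (a point): Short empty feeding bottle, white plastic, standing, open dark mouth: 80 mm high, round body 40 mm across up to 58 mm, then a shoulder and a neck 28 mm across from 66 mm up. About 40 g. The point is on its upright axis, half-way up; z up. It is 40 mm above its foot.
- ring_mid (a point): Screw ring of a feeding bottle, white plastic, lying flat: an open ring 50 mm outside, 34 mm hole right through, 18 mm high. About 20 g. The point is on its upright axis, half-way up; z up. It is 9 mm above its underside.
- pacifier_mid (a point): Pacifier standing on its knob with the teat up, 42 mm high: blue knob 28 mm across (0 to 12 mm), blue round shield 40 mm across (12 to 19 mm, the part to grip), amber teat up to 16 mm across above. About 30 g. The point is on its upright axis, half-way up; z up. It is 21 mm above its foot.
- soap_mid (a point): Look-alike, to be left: soap dispenser, white bottle 54 mm across with a shoulder from 85 mm, grey pump head with a spout on top (reaching 34 mm out from the axis), 136 mm high in all. The point is on its upright axis, half-way up; z up. It is 68 mm above its foot.
- lid_mid (a point): Look-alike, to be left: solid white jar lid lying flat, a closed disc 50 mm across and 18 mm high with a ribbed rim and no hole. The point is on its upright axis, half-way up; z up. It is 9 mm above its underside.
- cup_wide: Wide round cup of white plastic, one of four fittings fixed in the four corners of a square grey caddy tray (216 mm square, rim 16 mm high, floor 4 mm thick, lying on the worktop); neighbouring fittings are 115 mm apart, square to the tray, any fitting in any corner. Origin: centre of its underside, 4 mm above the worktop; z up. Outside 86 mm, bore 78 mm, inner floor 5 mm above the origin, rim 28 mm above it.
- cup_narrow: Narrow round cup of white plastic, one of four fittings fixed in the four corners of a square grey caddy tray (216 mm square, rim 16 mm high, floor 4 mm thick, lying on the worktop); neighbouring fittings are 115 mm apart, square to the tray, any fitting in any corner. Origin: centre of its underside, 4 mm above the worktop; z up. Outside 66 mm, bore 58 mm, inner floor 5 mm above the origin, rim 28 mm above it.
- post: Upright post of white plastic on a round foot, one of four fittings fixed in the four corners of a square grey caddy tray (216 mm square, rim 16 mm high, floor 4 mm thick, lying on the worktop); neighbouring fittings are 115 mm apart, square to the tray, any fitting in any corner. Origin: centre of its underside, 4 mm above the worktop; z up. Foot 64 mm across and 6 mm thick; post 14 mm across, its top 36 mm above the origin.
- dish: Shallow square dish of white plastic, one of four fittings fixed in the four corners of a square grey caddy tray (216 mm square, rim 16 mm high, floor 4 mm thick, lying on the worktop); neighbouring fittings are 115 mm apart, square to the tray, any fitting in any corner. Origin: centre of its underside, 4 mm above the worktop; z up. Outside 88 mm square, inside 80 mm square, sides along its x and y, inner floor 4 mm above the origin, rim 13 mm above it.
There are look-alikes about, which are no part of the job. What is shaped like the part that bears tall_bottle_mid but purple is not meant.

How it is judged:
By the outcome, as a careful person would: the job done as asked, in the order asked, and still so for the second after the job is handed in, with the robot touching nothing.
It also fails if it takes over 120 s, if anything falls off the work surface, if the arm or the gripper's body presses on something with over 40 N, if the wrist force passes 120 N, or if a joint passes its speed limit or range.

## Working session

There is one attempt and no reset: what is moved stays moved. The work goes in short steps, Python scripts to look and compute and a tool call to move; the robot and the scene stay as the last step left them, time stands still between calls to the robot, and variables do not carry over. Pictures are saved under pics/ and viewed, and the job is handed in when it is done.

Besides the shell and the picture viewer there is one more tool, called after ">>>" in YAML: its name, and indented under it one key for each argument. move_arm: Moves the arm, as the interface text tells. Its arguments: {"type":"object","properties":{"series":{"type":"array","items":{"type":"object","properties":{"x":{"type":"number"},"y":{"type":"number"},"z":{"type":"number"},"rx":{"type":"number"},"ry":{"type":"number"},"rz":{"type":"number"}}}},"jaw":{"type":"number"},"newtons":{"type":"number"}},"required":["series"]}

```bash
mkdir -p pics; ls; python3 - <<'E'
from cell import arm
import cv2,json
print(arm.observe())
for n in("scene","side","wrist"):
    print(n,arm.camera_params(n)); cv2.imwrite(f"pics/a_{n}.png",arm.get_image(n))
E
```

```text
pics
{'clock': 0.0, 'joints': array([-1.43963111,  0.43525216,  0.02497725,  1.57413155, -0.01160192,
        1.13401349, -0.07510175]), 'dq': array([-0.00341871, -0.00212023, -0.0005009 ,  0.00336686,  0.00076198,
        0.00164203,  0.00017455]), 'joint_efforts': array([ 8.08212053e-05, -6.67837358e+01,  9.85167436e-01, -3.14464259e+01,
       -6.06247759e-02,  4.29005327e-02,  1.43860798e-04]), 'position': array([0.14471583, 0.60749353, 0.24491356]), 'ee_rot': array([-1.31195492, -1.03439492,  1.03640583]), 'force': array([-0.79215139, -0.19301283, -1.16517941]), 'ft_torque': array([ 0.0496676 ,  0.01929323, -0.00931778]), 'width': 1.0007046678375247}
scene {'K': array([[525.48380585,   0.        , 325.08324668],
       [  0.        , 525.48380585, 246.9975507 ],
       [  0.        ,   0.        ,   1.        ]]), 'k1': -0.13071817938323518, 'R': array([[-0.3084413 ,  0.9512092 ,  0.0080633 ],
       [ 0.66674454,  0.22223044, -0.71138271],
       [-0.67846569, -0.21404365, -0.70275859]]), 't': array([ 0.17045627, -0.34371242,  1.42520156])}
side {'K': array([[569.05749568,   0.
[... 217 characters left out ...]
 [-0.00752826, -0.47490358, -0.88000564],
       [ 0.0502747 ,  0.8787379 , -0.47464952]]), 't': array([-0.63976017,  0.06677103,  0.99557918])}
wrist {'K': array([[414.05657202,   0.        , 314.72973386],
       [  0.        , 414.05657202, 245.74380521],
       [  0.        ,   0.        ,   1.        ]]), 'k1': -0.0692931411260225, 'tool_from_camera': array([[ 9.99999704e-01, -2.01796282e-04,  7.42569338e-04,
        -1.67022483e-03],
       [-7.69188803e-04, -2.89599083e-01,  9.57147731e-01,
        -1.38440961e-01],
       [ 2.18985466e-05, -9.57148019e-01, -2.89599153e-01,
         7.86211192e-02],
       [ 0.00000000e+00,  0.00000000e+00,  0.00000000e+00,
         1.00000000e+00]])}
```

View pics/a_scene.png

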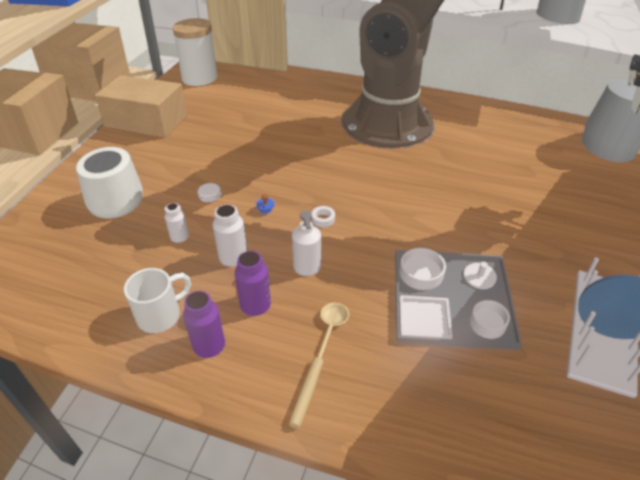

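View pics/a_side.png

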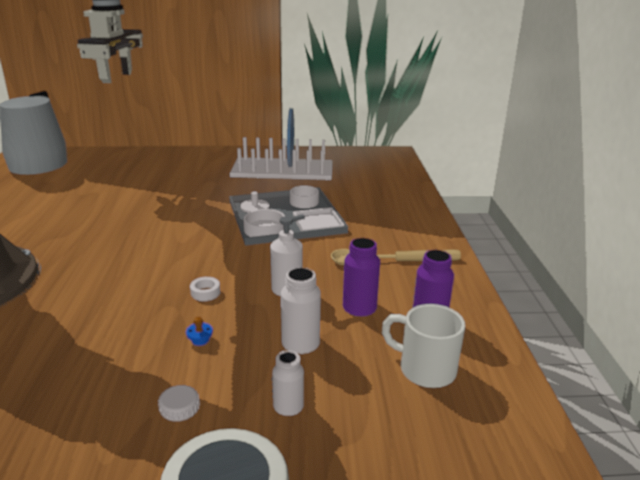

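View pics/a_wrist.png

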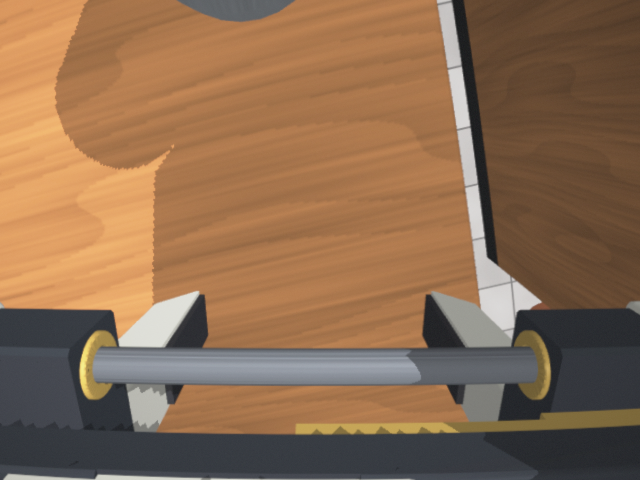

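The scene view shows these candidates:
- **White bottles:** tall at (230,236), short at (176,222), and the soap dispenser with pump at (306,245).
- **Purple bottles, not meant:** (253,283) and (204,325).
- **Discs:** (323,216) looks like the ring with a hole. (209,192) looks like the solid lid.
- **Pacifier:** (266,205).
- **Tray:** wide cup (423,268), post (481,273), dish (425,317), narrow cup (490,319).

I'll confirm these with crops and measure them in both views.

```bash
cat > h.py <<'E'
import numpy as np,cv2
from scipy.spatial.transform import Rotation as Ro
from cell import arm
def ray(n,px,st=None):
    c=arm.camera_params(n);K=c["K"]
    d=np.array([c["k1"],0,0,0,0.])
    p=cv2.undistortPoints(np.array(px,float).reshape(1,1,2),K,d).ravel()
    v=np.array([p[0],p[1],1.])
    if n=="wrist":
        T=c["tool_from_camera"];R=Ro.from_rotvec(st["ee_rot"]).as_matrix()
        return R@T[:3,3]+st["position"],R@(T[:3,:3]@v)
    return -c["R"].T@c["t"],c["R"].T@v
def onz(n,px,z,st=None):
    o,d=ray(n,px,st);return o+d*(z-o[2])/d[2]
def tri(a,b):
    A=[];B=[]
    for o,d in(a,b):
        d=d/np.linalg.norm(d);P=np.eye(3)-np.outer(d,d);A.append(P);B.append(P@o)
    return np.linalg.solve(sum(A),sum(B))
def proj(n,X,st=None):
    c=arm.camera_params(n);d=np.array([c["k1"],0,0,0,0.]);X=np.array(X,float)
    if n=="wrist":
        T=c["tool_from_camera"];R=Ro.from_rotvec(st["ee_rot"]).as_matrix()
        x=T[:3,:3].T@(R.T@(X-st["position"])-T[:3,3])
    else: x=c["R"]@X+c["t"]
    return cv2.projectPoints(x.reshape(1,1,3),np.zeros(3),np.zeros(3),c["K"],d)[0].ravel()
def rel(target,st,Rt=None):
    R=Ro.from_rotvec(st["ee_rot"]).as_matrix()
    s=R.T@(np.array(target)-st["position"])*100
    t=None if Rt is None else Ro.from_matrix(R.T@Rt).as_rotvec()
    return s,t
def crop(src,box,k,out):
    x0,y0,x1,y1=box;im=cv2.imread(src)[y0:y1,x0:x1]
    cv2.imwrite(out,cv2.resize(im,None,fx=k,fy=k,interpolation=cv2.INTER_CUBIC))
E
python3 - <<'E'
from h import *
crop("pics/a_scene.png",(150,170,350,280),4,"pics/b1.png")
crop("pics/a_scene.png",(380,240,530,360),5,"pics/b2.png")
crop("pics/a_side.png",(150,170,360,420),2.4,"pics/b3.png")
print(Ro.from_rotvec(arm.observe()["ee_rot"]).as_matrix())
for n in("scene","side"):
    im=cv2.imread(f"pics/a_{n}.png");hs=cv2.cvtColor(im,cv2.COLOR_BGR2HSV)
    blue=cv2.inRange(hs,(105,150,60),(125,255,255)); dark=cv2.inRange(im,(0,0,0),(75,75,75))
    white=cv2.inRange(hs,(0,0,110),(179,60,255))
    for nm,m in(("blue",blue),("dark",dark),("white",white)):
        N,l,s,c=cv2.connectedComponentsWithStats(m)
        for i in range(1,N):
            if 12<s[i,4]<6000 and s[i,1]>120 and 150<s[i,0]<540: print(n,nm,s[i],c[i].round(1))
E
```

```text
[[ 2.31684732e-01 -1.42067347e-04 -9.72790915e-01]
 [ 9.72790210e-01 -1.17863888e-03  2.31684737e-01]
 [-1.17948403e-03 -9.99999295e-01 -1.34870908e-04]]
scene dark [170 205   5   3  13] [172. 206.]
scene dark [219 207  14   8  87] [225.4 210.4]
scene white [348 124   9   6  44] [352.  126.8]
scene white [427 131   5   7  15] [429.5 134.2]
scene white [406 133  11   9  82] [410.9 137.3]
scene white [198 183  23  19 365] [208.9 192.1]
scene white [256 198   8  16  25] [259.2 204.6]
scene white [266 198   9  16  24] [271.3 205.3]
scene white [164 203  25  40 667] [175.9 223.6]
scene white [ 213  206   35   61 1466] [229.4 237.1]
scene white [ 292  206   43   70 1886] [309.9 239.9]
scene white [511 298   3  13  13] [512. 304.]
side blue [187 324  25  21 329] [199.2 334.3]
side dark [291 126   2  18  31] [291.6 135.5]
side dark [315 189  20  20 146] [323.3 200.7]
side dark [266 196  33  14 259] [280.6 202.8]
side dark [235 211  15  31 118] [240.7 226.2]
side dark [353 238  21  10 170] [363.  242.8]
side dark [427 250  22  11 184] [437.3 255.2]
side dark [289 268  23  12 210] [300.3 273.9]
side dark [280 353  16  10 124] [287.1 357.4]
side dark [203 442  21   7  34] [212.4 444.4]
side dark [ 180  443   87   37 1111] [222.1 463.9]
side dark [244 470  24  10 127] [258.4 476.2]
side dark [218 477   9   3  15] [222.5 478.4]
side white [290 185  28  23 573] [303.6 196.2]
side white [292 208  54  23 881] [317.8 219. ]
side white [510 255  31  35 296] [524.8 272.4]
side white [190 277  30  24 608] [204.7 288.3]
side white [499 292  43  20 618] [519.4 301.6]
side white [534 292  22  20 205] [544.6 301.2]
side white [ 382  304   83   84 4848] [428.4 343.4]
side white [510 314  48  22 758] [533.5 324.4]
side white [ 158  385   42   36 1183] [178.4 402.9]
side white [ 161  428  127   52 2226] [227.7 451.5]
```

View pics/b1.png

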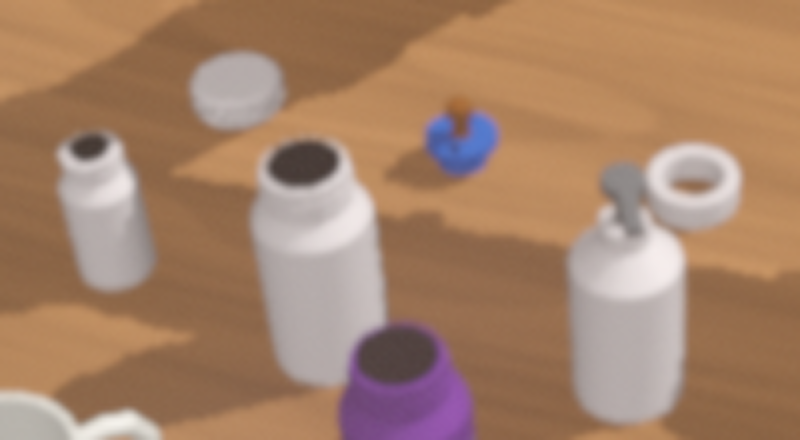

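View pics/b2.png

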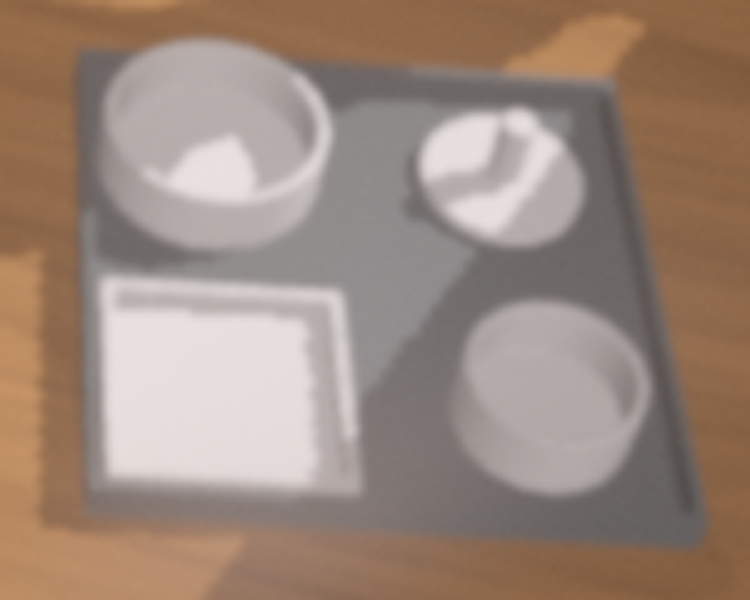

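View pics/b3.png

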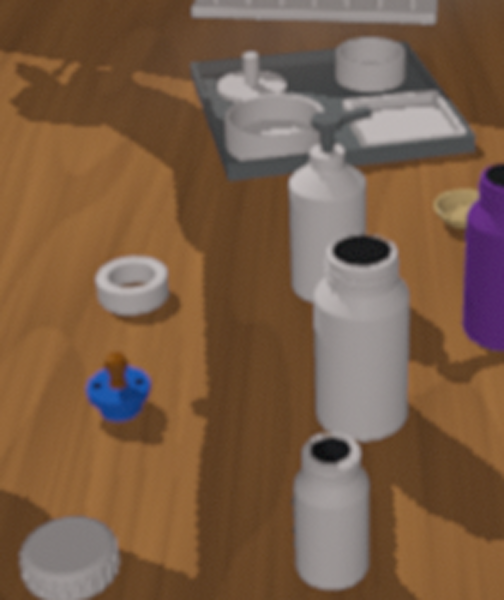

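```bash
python3 - <<'E'
from h import *
np.set_printoptions(precision=4,suppress=True)
S=lambda x,y:(150+x/4,170+y/4)
D=lambda x,y:(150+x/2.4,170+y/2.4)
B=lambda x,y:(380+x/5,240+y/5)
for nm,a,b,z in(("tall",(225.7,210.6),(300.3,273.9),.12),("short",S(90,147),(287.1,357.4),.08),("ring",S(694,179),D(133.5,278),.018),("pac",S(462,135),D(119,388),.016),("lid",S(237,85),D(70,550),.018),("soapfoot",S(628,395),D(325,282),.005)):
    print(nm,tri(ray("scene",a),ray("side",b)),onz("scene",a,z),onz("side",b,z))
for nm,a,z in(("wide",(217,120),.032),("narrow",(557,370),.032),("post",(520,120),.040),("d1",(98,278),.017),("d2",(343,290),.017),("d3",(360,493),.017),("d4",(95,485),.017),("t1",(78,50),.016),("t2",(613,80),.016),("t3",(707,525),.016),("t4",(83,505),.016)):
    print(nm,onz("scene",B(*a),z))
for nm,a,z in (("wide",(275,115),.032),("narrow",(370,55),.032),("post",(250,56),.04)): print(nm,onz("side",D(*a),z))
E
```

```text
tall [ 0.6009 -0.18    0.1186] [ 0.6018 -0.1791  0.12  ] [ 0.6011 -0.1827  0.12  ]
short [ 0.582  -0.3136  0.0777] [ 0.5839 -0.3118  0.08  ] [ 0.5823 -0.3167  0.08  ]
ring [ 0.4398 -0.0409  0.0121] [ 0.4446 -0.0387  0.018 ] [ 0.4425 -0.0517  0.018 ]
pac [ 0.4474 -0.1723  0.0139] [ 0.4477 -0.1712  0.016 ] [ 0.4492 -0.1768  0.016 ]
lid [ 0.4406 -0.3136  0.0101] [ 0.4491 -0.3079  0.018 ] [ 0.4428 -0.3219  0.018 ]
soapfoot [ 0.5798 -0.027  -0.0053] [ 0.5926 -0.0242  0.005 ] [ 0.5777 -0.0393  0.005 ]
wide [0.5346 0.1913 0.032 ]
narrow [0.6173 0.3295 0.032 ]
post [0.5058 0.3029 0.04  ]
d1 [0.6132 0.1635 0.017 ]
d2 [0.5907 0.2512 0.017 ]
d3 [0.6799 0.2708 0.017 ]
d4 [0.7045 0.1825 0.017 ]
t1 [0.4981 0.1304 0.016 ]
t2 [0.4464 0.3399 0.016 ]
t3 [0.6564 0.3897 0.016 ]
t4 [0.7133 0.1804 0.016 ]
wide [0.5339 0.1828 0.032 ]
narrow [0.6181 0.3114 0.032 ]
post [0.5069 0.2916 0.04  ]
```

Crops confirm:
- **Tall bottle:** open dark mouth at scene (226,211). The soap has a grey pump at (306,222).
- **Ring:** hole visible at (323,214). The lid at (209,191) is closed and ribbed.

Next I'll check what stands near each pick.

```bash
python3 - <<'E'
from h import *
np.set_printoptions(precision=3,suppress=True)
print("purple1",onz("scene",(249,259),.12),tri(ray("scene",(249.5,258.5)),ray("side",(363,242.8))))
print("purple2",onz("scene",(199,300),.12))
print("jar top",onz("scene",(103,162),.11),"mug top",onz("scene",(152,288),.09))
print("mugbase handle",onz("scene",(185,285),.05))
st=arm.observe();R=Ro.from_rotvec(st["ee_rot"]).as_matrix()
# target: above tall at z=.26
print(rel([.601,-.180,.26],st), st["position"])
E
```

```text
purple1 [ 0.703 -0.087  0.12 ] [ 0.701 -0.088  0.119]
purple2 [ 0.81  -0.126  0.12 ]
jar top [ 0.529 -0.511  0.11 ] mug top [ 0.792 -0.23   0.09 ]
mugbase handle [ 0.739 -0.204  0.05 ]
(array([-66.053,  -1.4  , -62.632]), None) [0.145 0.608 0.245]
```

>>> move_arm:
  series:
    - {"x": -0.2,"z": -5.1,"ry": 0.082}
    - {"x": -0.2,"z": -5.1,"ry": 0.082}
    - {"x": -0.2,"z": -5.1,"ry": 0.082}
    - {"x": -0.2,"z": -5.1,"ry": 0.082}
    - {"x": -0.2,"z": -5.1,"ry": 0.082}
    - {"x": -0.2,"z": -5.1,"ry": 0.082}
    - {"x": -0.2,"z": -5.1,"ry": 0.082}
    - {"x": -0.2,"z": -5.1,"ry": 0.082}
    - {"x": -0.2,"z": -5.1,"ry": 0.082}
    - {"x": -0.2,"z": -5.1,"ry": 0.082}
  jaw: 9.18

```text
invalid input
```

>>> move_arm:
  series:
    - {"x": -0.2,"y": 0,"z": -5.1,"rx": 0,"ry": 0.082,"rz": 0}
    - {"x": -0.2,"y": 0,"z": -5.1,"rx": 0,"ry": 0.082,"rz": 0}
    - {"x": -0.2,"y": 0,"z": -5.1,"rx": 0,"ry": 0.082,"rz": 0}
    - {"x": -0.2,"y": 0,"z": -5.1,"rx": 0,"ry": 0.082,"rz": 0}
    - {"x": -0.2,"y": 0,"z": -5.1,"rx": 0,"ry": 0.082,"rz": 0}
    - {"x": -0.2,"y": 0,"z": -5.1,"rx": 0,"ry": 0.082,"rz": 0}
    - {"x": -0.2,"y": 0,"z": -5.1,"rx": 0,"ry": 0.082,"rz": 0}
    - {"x": -0.2,"y": 0,"z": -5.1,"rx": 0,"ry": 0.082,"rz": 0}
    - {"x": -0.2,"y": 0,"z": -5.1,"rx": 0,"ry": 0.082,"rz": 0}
    - {"x": -0.2,"y": 0,"z": -5.1,"rx": 0,"ry": 0.082,"rz": 0}

```text
clock: 1.4
position: [0.5465, 0.3027, 0.2411]
ee_rot: [-1.537, -0.389, 0.398]
force: [0.1, -0.3, -0.4]
width: 1.001
```

>>> move_arm:
  series:
    - {"x": -0.2,"y": 0,"z": -5.1,"rx": 0,"ry": 0.082,"rz": 0}
    - {"x": -0.2,"y": 0,"z": -5.1,"rx": 0,"ry": 0.082,"rz": 0}
    - {"x": -0.2,"y": 0,"z": -5.1,"rx": 0,"ry": 0.082,"rz": 0}
    - {"x": -0.2,"y": 0,"z": -5.1,"rx": 0,"ry": 0.082,"rz": 0}
    - {"x": -0.2,"y": 0,"z": -5.1,"rx": 0,"ry": 0.082,"rz": 0}
    - {"x": -0.2,"y": 0,"z": -5.1,"rx": 0,"ry": 0.082,"rz": 0}
    - {"x": -0.2,"y": 0,"z": -5.1,"rx": 0,"ry": 0.082,"rz": 0}
    - {"x": -0.2,"y": 0,"z": -5.1,"rx": 0,"ry": 0.082,"rz": 0}
    - {"x": -0.2,"y": 0,"z": -5.1,"rx": 0,"ry": 0.082,"rz": 0}
    - {"x": 0,"y": -0.5,"z": 0,"rx": 0,"ry": 0,"rz": 0}
  jaw: 9

```text
clock: 2.65
position: [0.6016, -0.1621, 0.2451]
ee_rot: [-1.569, 0.217, -0.205]
force: [-0.1, 1.0, 0.8]
width: 0.982
```

```bash
cat > look.py <<'E'
import sys
from h import *
st=arm.observe();im=arm.get_image("wrist");cv2.imwrite(sys.argv[1],im)
R=Ro.from_rotvec(st["ee_rot"]).as_matrix()
print("clk",round(st["clock"],2),"pos",st["position"].round(4),"psi",round(np.degrees(np.arctan2(R[1,0],R[0,0])),2),"ydir",R[:,1].round(4),"w",round(float(st["width"]),3),"F",st["force"].round(1),"j",st["joints"].round(2))
np.save("st.npy",np.r_[st["position"],st["ee_rot"]])
E
python3 look.py pics/c1.png
```

```text
clk 2.65 pos [ 0.6016 -0.1621  0.2451] psi -15.37 ydir [-0.0083 -0.0071 -0.9999] w 0.982 F [-0.1  1.   0.8] j [-0.22  0.47  0.59  1.61 -0.27  1.15  0.16]
```

View pics/c1.png

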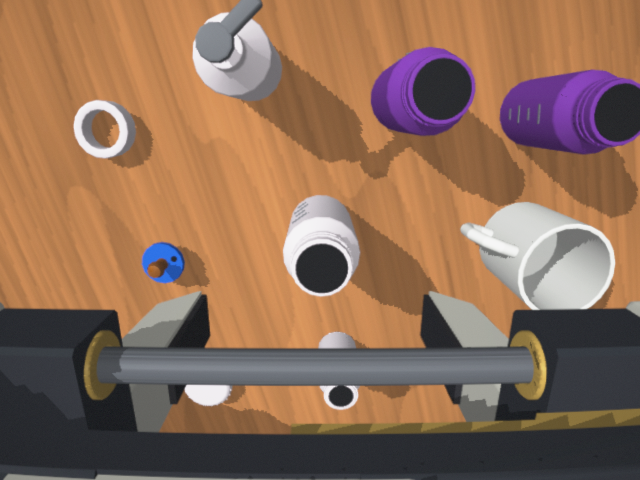

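The wrist view is clear: tall mouth (321,269), short mouth (341,396), ring (103,128), pacifier (163,263). The purple bottles are at (443,88) and (612,110).

```bash
python3 - <<'E'
from h import *
a=np.load("st.npy");st=dict(position=a[:3],ee_rot=a[3:])
im=cv2.imread("pics/c1.png")
dk=cv2.inRange(im,(0,0,0),(70,70,70));hs=cv2.cvtColor(im,cv2.COLOR_BGR2HSV)
bl=cv2.inRange(hs,(100,140,60),(125,255,255));wh=cv2.inRange(hs,(0,0,120),(179,50,255))
for nm,m in(("dk",dk),("bl",bl),("wh",wh)):
    N,l,s,c=cv2.connectedComponentsWithStats(m)
    for i in range(1,N):
        if 100<s[i,4]<6000: print(nm,s[i],c[i].round(1))
for nm,p,z in(("tall",(321.5,268.5),.12),("short",(341,396.5),.08),("ring",(103,128),.018),("pac",(163,263),.018)):
    print(nm,onz("wrist",p,z,st).round(4))
def yaw(d):
    c,s=np.cos(np.radians(d)),np.sin(np.radians(d));return np.array([[c,0,-s],[s,0,c],[0,-1,0]]) 
print(rel([.601,-.18,.15],st,yaw(-15.4)))
E
```

```text
dk [ 413   59   58   60 2737] [441.7  88.6]
dk [ 595   84   45   57 2135] [618.6 112.5]
dk [ 297  245   50   47 1898] [321.5 268. ]
dk [ 163  295   47   54 1282] [193.1 328.2]
dk [ 421  295   42   54 1241] [436.  328.3]
dk [168 384  17  20 254] [175.1 392. ]
dk [445 384  17  20 226] [454.3 392.3]
dk [330 386  22  20 351] [340.6 395.6]
bl [142 243  42  40 958] [164.5 260.7]
wh [ 193    0   80   97 5137] [232.3  51.6]
wh [  74  100   59   58 1639] [102.1 128.2]
wh [ 283  195   77  101 3896] [320.5 234.6]
wh [ 429  291   80   56 2183] [468.3 322.7]
wh [ 123  292   78   54 1977] [160.2 322.1]
wh [626 302  14  15 135] [634.1 307.4]
wh [318 332  38  17 485] [336.3 341. ]
wh [184 384  48  22 828] [207.8 393.1]
wh [320 385  40  25 360] [339.4 395.3]
wh [461 384  40  23 648] [482.3 392.5]
wh [  4 474 273   6 723] [110.4 477.8]
tall [ 0.5998 -0.1823  0.12  ]
short [ 0.5818 -0.3164  0.08  ]
ring [ 0.4415 -0.0441  0.018 ]
pac [ 0.4477 -0.1747  0.018 ]
(array([ 0.4732668 ,  9.52007535, -1.65782568]), array([ 0.00903482,  0.00052366, -0.00615579]))
```

>>> move_arm:
  series:
    - {"x": 0.35,"y": 3,"z": -1.85,"rx": 0.009,"ry": 0,"rz": -0.006}
    - {"x": 0,"y": 4,"z": 0,"rx": 0,"ry": 0,"rz": 0}
    - {"x": 0,"y": 3,"z": 0,"rx": 0,"ry": 0,"rz": 0}
    - {"x": 0,"y": 0,"z": 0,"rx": 0,"ry": 0,"rz": 0}

```text
clock: 3.2
position: [0.6044, -0.1711, 0.1432]
ee_rot: [-1.556, 0.197, -0.2]
force: [0.2, -0.2, -0.1]
width: 0.984
```

```bash
python3 look.py pics/c2.png
```

```text
clk 3.2 pos [ 0.6044 -0.1711  0.1432] psi -14.5 ydir [ 0.0033  0.0058 -1.    ] w 0.984 F [ 0.2 -0.2 -0.1] j [-0.16  0.58  0.53  1.72 -0.36  0.95  0.26]
```

View pics/c2.png

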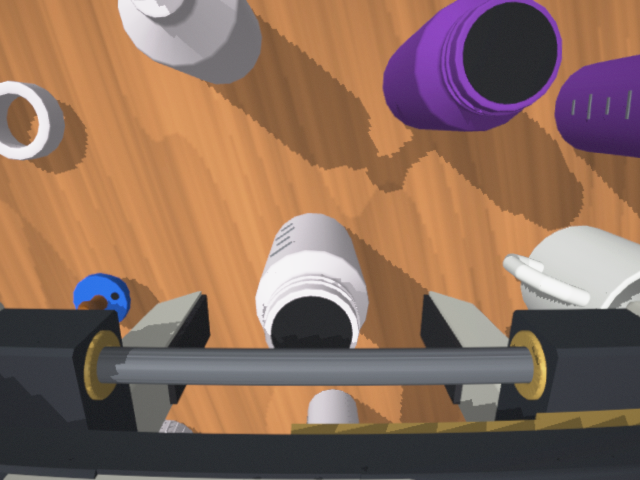

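>>> move_arm:
  series:
    - {"x": -0.15,"y": 0,"z": -1.1,"rx": -0.005,"ry": 0,"rz": 0.003}
    - {"x": 0,"y": 0,"z": -0.2,"rx": 0,"ry": 0,"rz": 0}
    - {"x": 0,"y": 0,"z": 0,"rx": 0,"ry": 0,"rz": 0}

```text
clock: 3.62
position: [0.6025, -0.1841, 0.1481]
ee_rot: [-1.561, 0.192, -0.202]
force: [-0.4, 0.0, -0.2]
width: 0.981
```

```bash
python3 look.py pics/c3.png
```

```text
clk 3.62 pos [ 0.6025 -0.1841  0.1481] psi -14.39 ydir [ 6.2e-03  2.0e-04 -1.0e+00] w 0.981 F [-0.4  0.  -0.2] j [-0.14  0.57  0.54  1.71 -0.35  0.95  0.28]
```

>>> move_arm:
  series:
    - {"x": -0.3,"y": 2,"z": 0.2,"rx": 0,"ry": 0,"rz": 0.006}
    - {"x": 0,"y": 2.5,"z": 0,"rx": 0,"ry": 0,"rz": 0}
    - {"x": 0,"y": 2,"z": 0,"rx": 0,"ry": 0,"rz": 0}
    - {"x": 0,"y": 0,"z": 0,"rx": 0,"ry": 0,"rz": 0}

```text
clock: 4.18
position: [0.5993, -0.1798, 0.0786]
ee_rot: [-1.559, 0.198, -0.195]
force: [-0.2, -0.1, 0.8]
width: 0.983
```

```bash
python3 look.py pics/c4.png; python3 -c "
from h import *
for i in range(3):
    print(arm.observe()['position'].round(4)); arm.get_image('side')"
```

```text
clk 4.17 pos [ 0.5993 -0.1798  0.0786] psi -14.34 ydir [-0.0013  0.003  -1.    ] w 0.983 F [-0.2 -0.1  0.8] j [-0.12  0.65  0.49  1.77 -0.4   0.83  0.32]
[ 0.5999 -0.1801  0.0796]
[ 0.6005 -0.1805  0.0806]
[ 0.601  -0.1807  0.0812]
```

View pics/c4.png

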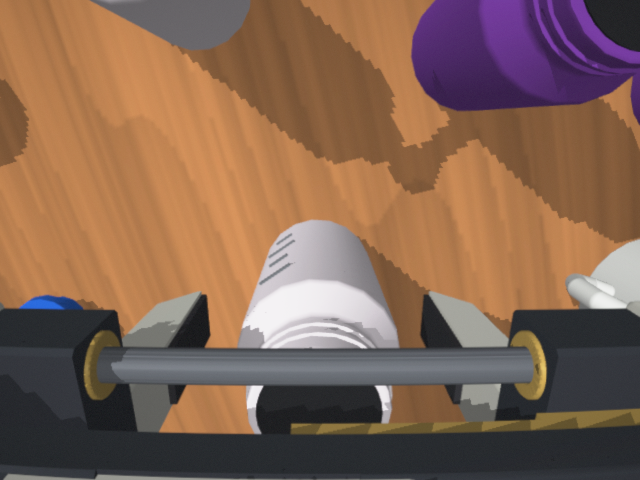

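The bottle is centred between the fingers (mouth at 320,405). Closing now.

>>> move_arm:
  series:
    - {"x": 0,"y": 0,"z": 0,"rx": 0,"ry": 0,"rz": 0}
    - {"x": 0,"y": 0,"z": 0,"rx": 0,"ry": 0,"rz": 0}
    - {"x": 0,"y": 0,"z": 0,"rx": 0,"ry": 0,"rz": 0}
    - {"x": 0,"y": 0,"z": 0,"rx": 0,"ry": 0,"rz": 0}
    - {"x": 0,"y": 0,"z": 0,"rx": 0,"ry": 0,"rz": 0}
  jaw: 4.5
  newtons: 15

```text
clock: 5.0
position: [0.6022, -0.181, 0.0834]
ee_rot: [-1.56, 0.192, -0.202]
force: [0.2, 0.2, -1.8]
width: 0.629
```

>>> move_arm:
  series:
    - {"x": 0,"y": -2,"z": 0,"rx": 0,"ry": 0,"rz": 0}
    - {"x": 0,"y": -4,"z": 0,"rx": 0,"ry": 0,"rz": 0}
    - {"x": 0,"y": -4,"z": 0,"rx": 0,"ry": 0,"rz": 0}
    - {"x": 0,"y": -4,"z": 0,"rx": 0,"ry": 0,"rz": 0}
    - {"x": 0,"y": -4,"z": 0,"rx": 0,"ry": 0,"rz": 0}
    - {"x": 0,"y": -2,"z": 0,"rx": 0,"ry": 0,"rz": 0}
    - {"x": 0,"y": 0,"z": 0,"rx": 0,"ry": 0,"rz": 0}

```text
clock: 5.88
position: [0.6001, -0.1827, 0.2978]
ee_rot: [-1.561, 0.19, -0.207]
force: [0.7, 0.2, -0.1]
width: 0.624
```

```bash
python3 look.py pics/c5.png
```

```text
clk 5.88 pos [ 0.6001 -0.1827  0.2978] psi -14.5 ydir [ 1.050e-02 -3.000e-04 -9.999e-01] w 0.624 F [ 0.7  0.2 -0.1] j [-0.2   0.43  0.61  1.53 -0.26  1.24  0.2 ]
```

View pics/c5.png

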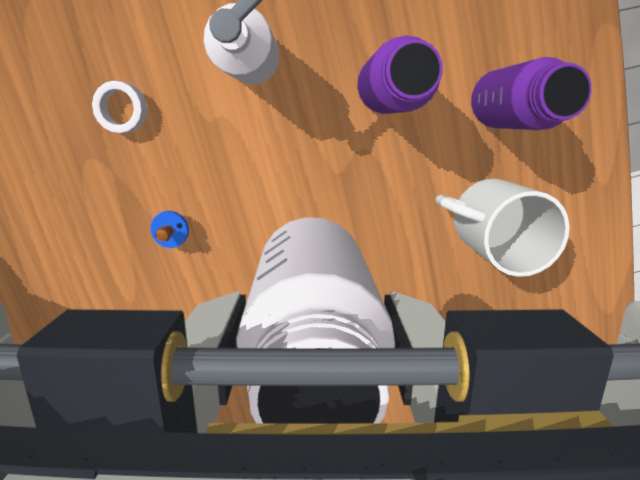

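>>> move_arm:
  series:
    - {"x": -0.9,"y": 0,"z": 4.7,"rx": 0,"ry": -0.08,"rz": 0}
    - {"x": -0.9,"y": 0,"z": 4.7,"rx": 0,"ry": -0.08,"rz": 0}
    - {"x": -0.9,"y": 0,"z": 4.7,"rx": 0,"ry": -0.08,"rz": 0}
    - {"x": -0.9,"y": 0,"z": 4.7,"rx": 0,"ry": -0.08,"rz": 0}
    - {"x": -0.9,"y": 0,"z": 4.7,"rx": 0,"ry": -0.08,"rz": 0}
    - {"x": -0.9,"y": 0,"z": 4.7,"rx": 0,"ry": -0.08,"rz": 0}
    - {"x": -0.9,"y": 0,"z": 4.5,"rx": 0,"ry": -0.08,"rz": 0}
    - {"x": 0,"y": 0,"z": 0,"rx": 0,"ry": 0,"rz": 0}
    - {"x": 0,"y": 0,"z": 0,"rx": 0,"ry": 0,"rz": 0}

```text
clock: 7.05
position: [0.5325, 0.1492, 0.2859]
ee_rot: [-1.561, -0.248, 0.26]
force: [-0.0, 0.1, -0.6]
width: 0.625
```

```bash
python3 look.py pics/c6.png
```

```text
clk 7.05 pos [0.5325 0.1492 0.2859] psi 18.51 ydir [-0.0068 -0.0058 -1.    ] w 0.625 F [-0.   0.1 -0.6] j [-0.68  0.3   0.4   1.71 -0.12  1.17  0.08]
```

View pics/c6.png

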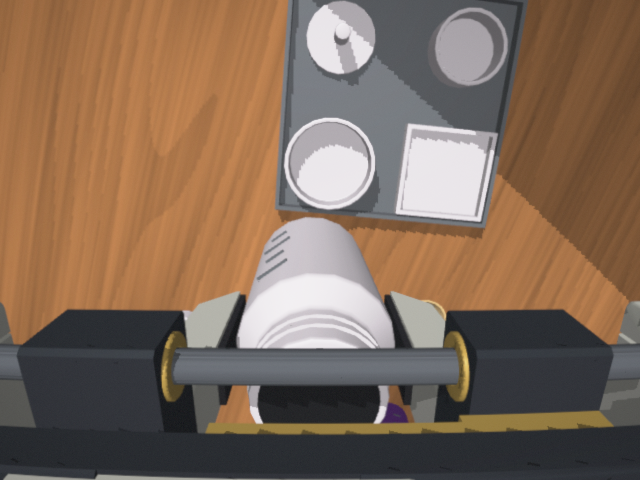

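The wrist view shows the whole tray: wide cup (330,164), post (342,32), narrow cup (470,46), dish (448,171). I'll measure the fittings from it.

```bash
python3 - <<'E'
from h import *
a=np.load("st.npy");st=dict(position=a[:3],ee_rot=a[3:])
P={}
for nm,p,z in(("wide",(330,163.5),.032),("post",(342.5,31),.04),("narrow",(470.5,46.5),.032)):
    P[nm]=onz("wrist",p,z,st); print(nm,P[nm].round(4))
c=[onz("wrist",p,.017,st) for p in((408,125),(496,131),(486,219),(397,213))]
print(np.array(c).round(4)); P["dish"]=np.mean(c,0);print(P["dish"])
m=np.mean(list(P.values()),0);print("c",m)
u=(P["post"]-P["wide"]+P["narrow"]-P["dish"])[:2];print(np.linalg.norm(u)/2,np.degrees(np.arctan2(u[1],u[0])))
v=(P["dish"]-P["wide"]+P["narrow"]-P["post"])[:2];print(np.linalg.norm(v)/2,np.degrees(np.arctan2(v[1],v[0])))
E
```

```text
wide [0.5311 0.1891 0.032 ]
post [0.5041 0.2994 0.04  ]
narrow [0.6149 0.3264 0.032 ]
[[0.5904 0.246  0.017 ]
 [0.673  0.269  0.017 ]
 [0.7005 0.1865 0.017 ]
 [0.6119 0.1629 0.017 ]]
[0.64395037 0.21613513 0.017     ]
c [0.57351998 0.25775836 0.03025   ]
0.11377835302358148 104.24983256808464
0.11507162425452887 13.577355768618245
```

>>> move_arm:
  series:
    - {"x": 0.7,"y": 2,"z": 2,"rx": 0.003,"ry": 0,"rz": -0.008}
    - {"x": 0.6,"y": 3,"z": 1.7,"rx": 0,"ry": 0,"rz": 0}
    - {"x": 0,"y": 3,"z": 0,"rx": 0,"ry": 0,"rz": 0}
    - {"x": 0,"y": 2,"z": 0,"rx": 0,"ry": 0,"rz": 0}
    - {"x": 0,"y": 0,"z": 0,"rx": 0,"ry": 0,"rz": 0}
    - {"x": 0,"y": 0,"z": 0,"rx": 0,"ry": 0,"rz": 0}

```text
clock: 7.85
position: [0.5364, 0.1817, 0.1828]
ee_rot: [-1.56, -0.243, 0.242]
force: [-0.1, -0.1, -0.3]
width: 0.628
```

```bash
python3 look.py pics/c7.png
```

```text
clk 7.85 pos [0.5364 0.1817 0.1828] psi 17.68 ydir [ 0.0012 -0.0027 -1.    ] w 0.628 F [-0.1 -0.1 -0.3] j [-0.69  0.41  0.36  1.82 -0.17  0.94  0.06]
```

View pics/c7.png

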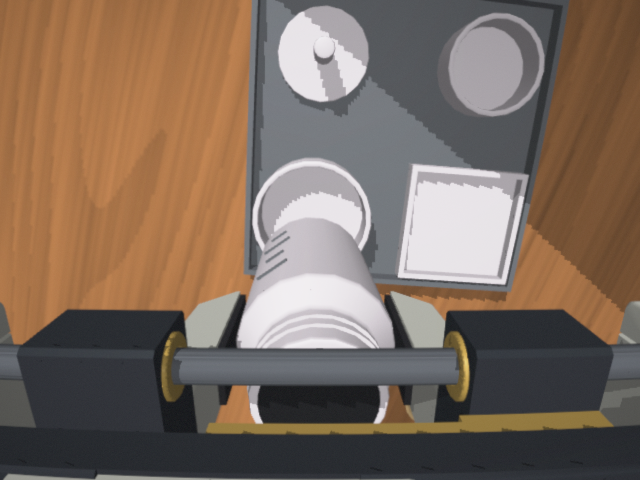

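```bash
cat > ff.py <<'E'
from h import *
import sys
a=np.load("st.npy");st=dict(position=a[:3],ee_rot=a[3:])
E
python3 - <<'E'
from ff import *
print(onz("wrist",(312,216),.032,st), proj("wrist",[.533,.189,.032],st))
for d in (0,90,180,270):
    t=np.radians(d+17); print(d,proj("wrist",[.533+.043*np.cos(t),.189+.043*np.sin(t),.032],st).round(0))
print(onz("wrist",(324,47),.04,st),onz("wrist",(491,64),.032,st))
print(rel([.533,.189,.15],st))
E
```

```text
[0.5301971  0.19184082 0.032     ] [314.53127529 220.84813305]
0 [374. 222.]
90 [315. 160.]
180 [255. 220.]
270 [314. 277.]
[0.50396833 0.29968507 0.04      ] [0.61156111 0.3260097  0.032     ]
(array([-0.10261367,  3.27925772,  0.808987  ]), None)
```

>>> move_arm:
  series:
    - {"x": -0.2,"y": 1,"z": 0.8,"rx": -0.003,"ry": 0,"rz": 0}
    - {"x": 0,"y": 2,"z": 0.1,"rx": 0,"ry": 0,"rz": 0}
    - {"x": 0,"y": 2,"z": 0,"rx": 0,"ry": 0,"rz": 0}
    - {"x": 0,"y": 1,"z": 0,"rx": 0,"ry": 0,"rz": 0}
    - {"x": 0,"y": 0,"z": 0,"rx": 0,"ry": 0,"rz": 0}
    - {"x": 0,"y": 0,"z": 0,"rx": 0,"ry": 0,"rz": 0}

```text
clock: 8.65
position: [0.5326, 0.1926, 0.1233]
ee_rot: [-1.56, -0.248, 0.238]
force: [-0.1, 0.4, -0.3]
width: 0.629
```

```bash
python3 look.py pics/c8.png
```

```text
clk 8.65 pos [0.5326 0.1926 0.1233] psi 17.75 ydir [ 0.007  -0.0023 -1.    ] w 0.629 F [-0.1  0.4 -0.3] j [-0.69  0.48  0.34  1.88 -0.21  0.81  0.07]
```

View pics/c8.png

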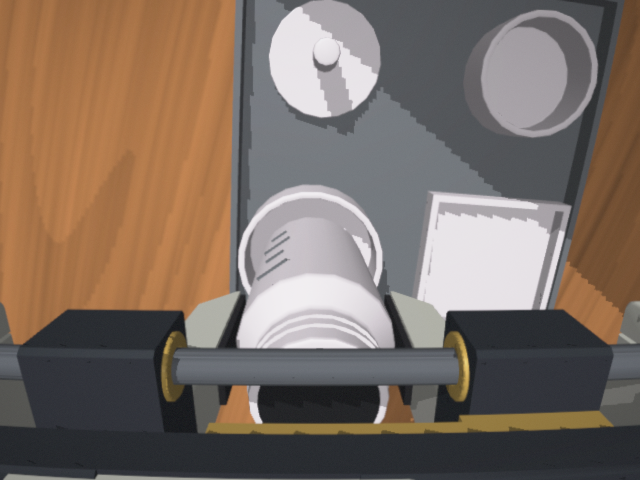

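>>> move_arm:
  series:
    - {"x": -0.2,"y": 0.8,"z": -0.25,"rx": 0.004,"ry": 0,"rz": 0.006}
    - {"x": 0,"y": 1,"z": 0,"rx": 0,"ry": 0,"rz": 0}
    - {"x": 0,"y": 0.7,"z": 0,"rx": 0,"ry": 0,"rz": 0}
    - {"x": 0,"y": 0,"z": 0,"rx": 0,"ry": 0,"rz": 0}
    - {"x": 0,"y": 0,"z": 0,"rx": 0,"ry": 0,"rz": 0}

```text
clock: 9.32
position: [0.5319, 0.1893, 0.0972]
ee_rot: [-1.557, -0.243, 0.242]
force: [0.5, 0.6, -0.3]
width: 0.626
```

```bash
python3 look.py pics/c9.png
```

```text
clk 9.32 pos [0.5319 0.1893 0.0972] psi 17.72 ydir [ 6.e-04  4.e-04 -1.e+00] w 0.626 F [ 0.5  0.6 -0.3] j [-0.67  0.52  0.32  1.9  -0.23  0.76  0.09]
```

View pics/c9.png

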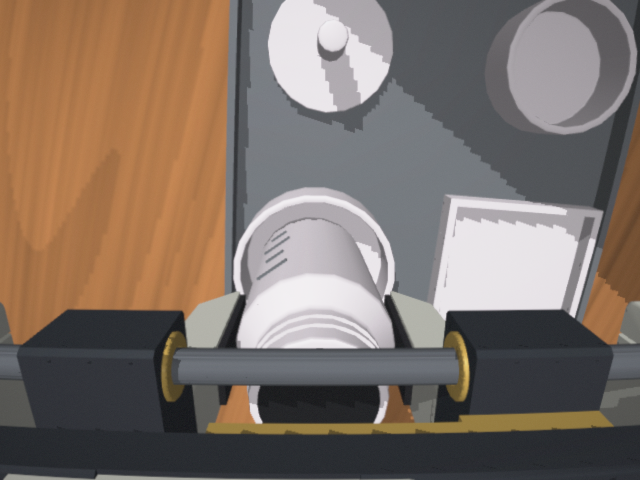

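>>> move_arm:
  series:
    - {"x": 0,"y": 0.4,"z": 0,"rx": 0,"ry": 0,"rz": 0}
    - {"x": 0,"y": 0.2,"z": 0,"rx": 0,"ry": 0,"rz": 0}
    - {"x": 0,"y": 0,"z": 0,"rx": 0,"ry": 0,"rz": 0}

```text
clock: 9.75
position: [0.5315, 0.1892, 0.0919]
ee_rot: [-1.556, -0.243, 0.243]
force: [0.6, -0.6, -0.1]
width: 0.625
```

>>> move_arm:
  series:
    - {"x": 0,"y": 0.15,"z": 0,"rx": 0,"ry": 0,"rz": 0}
    - {"x": 0,"y": 0,"z": 0,"rx": 0,"ry": 0,"rz": 0}

```text
clock: 10.0
position: [0.5308, 0.1889, 0.0912]
ee_rot: [-1.556, -0.242, 0.243]
force: [0.4, -0.3, -1.1]
width: 0.623
```

>>> move_arm:
  series:
    - {"x": 0,"y": 0,"z": 0,"rx": 0,"ry": 0,"rz": 0}
    - {"x": 0,"y": 0,"z": 0,"rx": 0,"ry": 0,"rz": 0}
    - {"x": 0,"y": 0,"z": 0,"rx": 0,"ry": 0,"rz": 0}
    - {"x": 0,"y": 0,"z": 0,"rx": 0,"ry": 0,"rz": 0}
  jaw: 9

```text
clock: 10.5
position: [0.5313, 0.1891, 0.091]
ee_rot: [-1.556, -0.243, 0.243]
force: [-0.4, 0.1, -0.6]
width: 0.972
```

```bash
python3 look.py pics/d1.png
```

```text
clk 10.5 pos [0.5313 0.1891 0.091 ] psi 17.72 ydir [-3.e-04  1.e-03 -1.e+00] w 0.972 F [-0.4  0.1 -0.6] j [-0.66  0.52  0.32  1.91 -0.23  0.74  0.1 ]
```

View pics/d1.png

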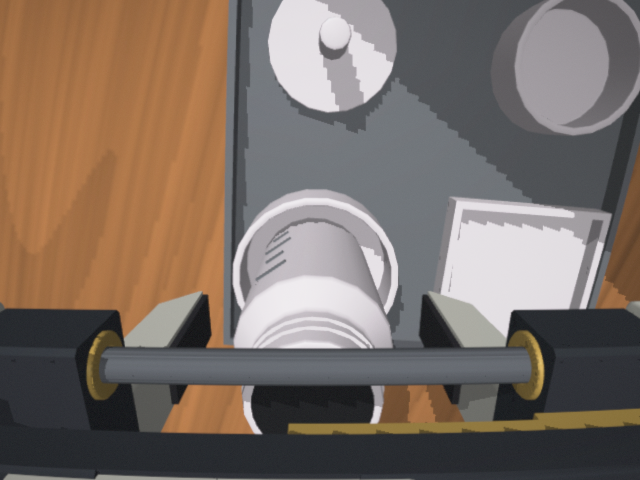

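>>> move_arm:
  series:
    - {"x": 0,"y": -2,"z": 0,"rx": 0,"ry": 0,"rz": 0}
    - {"x": 0,"y": -4,"z": 0,"rx": 0,"ry": 0,"rz": 0}
    - {"x": 0,"y": -4,"z": 0,"rx": 0,"ry": 0,"rz": 0}
    - {"x": 0,"y": -4,"z": 0,"rx": 0,"ry": 0,"rz": 0}
    - {"x": 0,"y": 0,"z": 0,"rx": 0,"ry": 0,"rz": 0}
    - {"x": 0.3,"y": 0,"z": -5,"rx": 0,"ry": 0.082,"rz": 0}
    - {"x": 0.3,"y": 0,"z": -5,"rx": 0,"ry": 0.082,"rz": 0}
    - {"x": 0.3,"y": 0,"z": -5,"rx": 0,"ry": 0.082,"rz": 0}
    - {"x": 0.3,"y": 0,"z": -5,"rx": 0,"ry": 0.082,"rz": 0}
    - {"x": 0.3,"y": 0,"z": -5,"rx": 0,"ry": 0.082,"rz": 0}
    - {"x": 0.3,"y": 0,"z": -5,"rx": 0,"ry": 0.082,"rz": 0}
    - {"x": 0.3,"y": 0,"z": 0,"rx": 0,"ry": 0,"rz": 0}

```text
clock: 12.05
position: [0.5803, -0.1127, 0.2281]
ee_rot: [-1.567, 0.159, -0.147]
force: [-0.7, 0.3, -0.3]
width: 0.978
```

```bash
python3 look.py pics/d2.png; python3 -c "
from h import *
im=arm.get_image('scene');cv2.imwrite('pics/d2s.png',im);crop('pics/d2s.png',(380,190,540,360),3.5,'pics/d2c.png')"
```

```text
clk 12.05 pos [ 0.5803 -0.1127  0.2281] psi -11.17 ydir [-8.2e-03 -8.0e-04 -1.0e+00] w 0.978 F [-0.7  0.3 -0.3] j [-0.3   0.43  0.57  1.71 -0.25  1.08  0.15]
```

View pics/d2c.png

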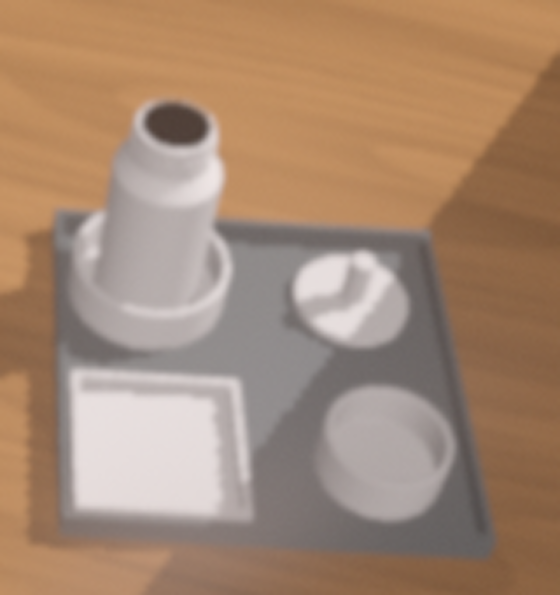

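The tall bottle stands upright in the wide cup (crop, mouth at 175,125). Moving on to the short bottle.

>>> move_arm:
  series:
    - {"x": 1.6,"y": 0,"z": -4.8,"rx": 0,"ry": 0.07,"rz": -0.008}
    - {"x": 1.6,"y": 0,"z": -4.8,"rx": 0,"ry": 0.07,"rz": 0}
    - {"x": 1.6,"y": 0,"z": -4.8,"rx": 0,"ry": 0.07,"rz": 0}
    - {"x": 1.6,"y": 0,"z": -4,"rx": 0,"ry": 0.07,"rz": 0}
    - {"x": 0,"y": 0,"z": 0,"rx": 0,"ry": 0,"rz": 0}
    - {"x": 0,"y": 0,"z": 0,"rx": 0,"ry": 0,"rz": 0}

```text
clock: 12.9
position: [0.5958, -0.2923, 0.222]
ee_rot: [-1.534, 0.36, -0.35]
force: [-0.4, 0.2, -0.5]
width: 0.98
```

```bash
python3 look.py pics/d3.png
```

```text
clk 12.9 pos [ 0.5958 -0.2923  0.222 ] psi -25.94 ydir [-0.0044  0.0082 -1.    ] w 0.98 F [-0.4  0.2 -0.5] j [-0.01  0.57  0.62  1.53 -0.36  1.16  0.23]
```

View pics/d3.png

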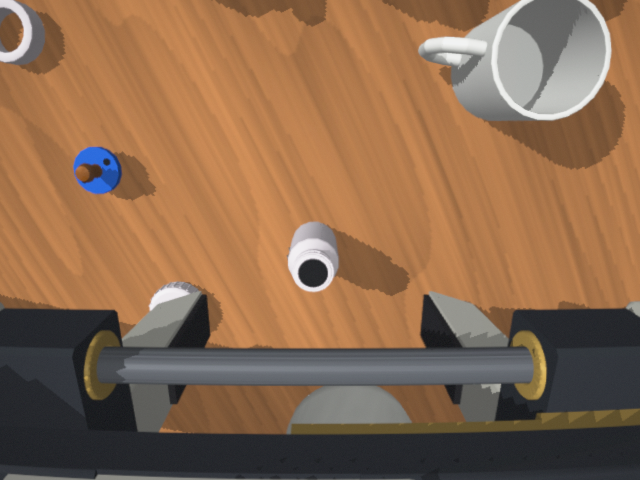

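Short mouth at (313,273), white with no pump.

```bash
python3 - <<'E'
from ff import *
p=onz("wrist",(313,273),.08,st);print(p,onz("wrist",(97,170),.018,st))
print(rel(np.r_[(p[:2]+[.582,-.3145])/2,.16],st))
E
```

```text
[ 0.58171855 -0.31616824  0.08      ] [ 0.4477687  -0.17518205  0.018     ]
(array([-0.1963721 ,  6.18696196, -2.71098037]), None)
```

>>> move_arm:
  series:
    - {"x": -0.2,"y": 2,"z": -2.5,"rx": -0.005,"ry": 0,"rz": -0.007}
    - {"x": 0,"y": 3,"z": 0,"rx": 0,"ry": 0,"rz": 0}
    - {"x": 0,"y": 2,"z": 0,"rx": 0,"ry": 0,"rz": 0}
    - {"x": 0,"y": 0,"z": 0,"rx": 0,"ry": 0,"rz": 0}
    - {"x": 0,"y": 0,"z": 0,"rx": 0,"ry": 0,"rz": 0}

```text
clock: 13.58
position: [0.5867, -0.3045, 0.1511]
ee_rot: [-1.539, 0.342, -0.344]
force: [-0.4, -0.4, -0.1]
width: 0.977
```

```bash
python3 look.py pics/d4.png;python3 -c "
from ff import *
print(rel([.582,-.3155,.05],st))"
```

```text
clk 13.57 pos [ 0.5867 -0.3045  0.1511] psi -25.08 ydir [ 0.0026  0.0041 -1.    ] w 0.977 F [-0.4 -0.4 -0.1] j [ 0.03  0.63  0.59  1.62 -0.4   1.01  0.31]
(array([ 0.02994214, 10.09980486, -1.24178616]), None)
```

View pics/d4.png

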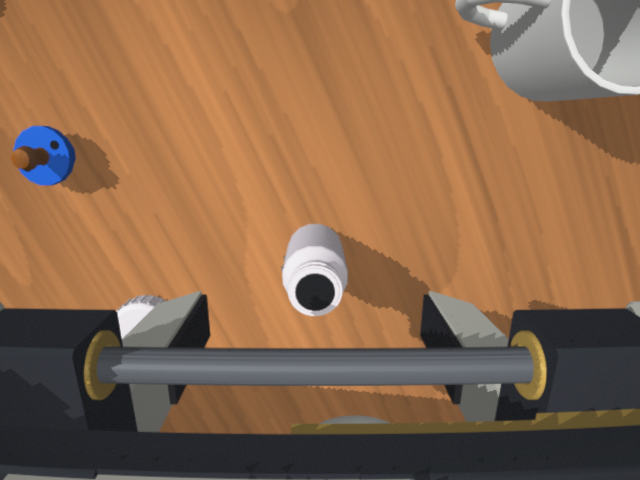

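>>> move_arm:
  series:
    - {"x": 0.05,"y": 1,"z": -1.4,"rx": -0.003,"ry": 0,"rz": 0.002}
    - {"x": 0,"y": 1.5,"z": 0,"rx": 0,"ry": 0,"rz": 0}
    - {"x": 0,"y": 1,"z": 0,"rx": 0,"ry": 0,"rz": 0}
    - {"x": 0,"y": 0,"z": 0,"rx": 0,"ry": 0,"rz": 0}
    - {"x": 0,"y": 0,"z": 0,"rx": 0,"ry": 0,"rz": 0}

```text
clock: 14.25
position: [0.5813, -0.3185, 0.1145]
ee_rot: [-1.542, 0.343, -0.343]
force: [0.1, -0.4, -0.5]
width: 0.981
```

```bash
python3 look.py pics/d5.png;python3 -c "
from ff import *
print(rel([.582,-.3155,.05],st))"
```

```text
clk 14.25 pos [ 0.5813 -0.3185  0.1145] psi -25.08 ydir [ 6.0e-04  1.6e-03 -1.0e+00] w 0.981 F [ 0.1 -0.4 -0.5] j [ 0.07  0.67  0.57  1.65 -0.42  0.95  0.35]
(array([-0.06143637,  6.45170625,  0.29506596]), None)
```

View pics/d5.png

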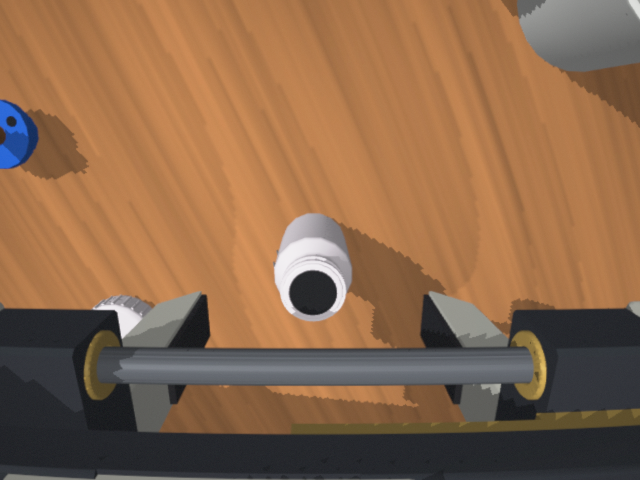

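```bash
python3 -c "
from ff import *
print(onz('wrist',(313,292.5),.08,st))"
```

```text
[ 0.58164844 -0.31598392  0.08      ]
```

>>> move_arm:
  series:
    - {"x": -0.05,"y": 1,"z": 0.2,"rx": 0,"ry": 0,"rz": 0}
    - {"x": 0,"y": 2,"z": 0,"rx": 0,"ry": 0,"rz": 0}
    - {"x": 0,"y": 2,"z": 0,"rx": 0,"ry": 0,"rz": 0}
    - {"x": 0,"y": 1,"z": 0,"rx": 0,"ry": 0,"rz": 0}
    - {"x": 0,"y": 0,"z": 0,"rx": 0,"ry": 0,"rz": 0}
    - {"x": 0,"y": 0,"z": 0,"rx": 0,"ry": 0,"rz": 0}

```text
clock: 15.05
position: [0.5815, -0.3157, 0.0495]
ee_rot: [-1.541, 0.344, -0.342]
force: [-0.8, -1.1, -0.1]
width: 0.977
```

```bash
python3 look.py pics/d6.png;python3 -c "
from ff import *
print(rel([.582,-.3155,.05],st))"
```

```text
clk 15.05 pos [ 0.5815 -0.3157  0.0495] psi -25.05 ydir [-5.0e-04  2.1e-03 -1.0e+00] w 0.977 F [-0.8 -1.1 -0.1] j [ 0.09  0.74  0.52  1.69 -0.47  0.84  0.38]
(array([ 0.03210813, -0.04850322,  0.04130656]), None)
```

View pics/d6.png

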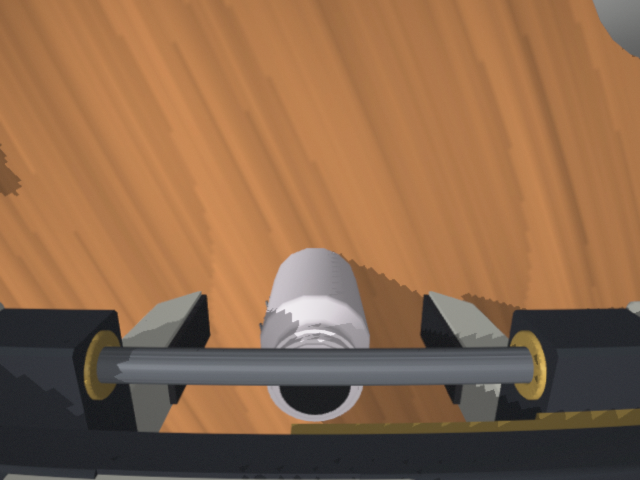

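Centred at z 0.0495. Closing.

>>> move_arm:
  series:
    - {"x": 0,"y": 0,"z": 0,"rx": 0,"ry": 0,"rz": 0}
    - {"x": 0,"y": 0,"z": 0,"rx": 0,"ry": 0,"rz": 0}
    - {"x": 0,"y": 0,"z": 0,"rx": 0,"ry": 0,"rz": 0}
    - {"x": 0,"y": 0,"z": 0,"rx": 0,"ry": 0,"rz": 0}
    - {"x": 0,"y": 0,"z": 0,"rx": 0,"ry": 0,"rz": 0}
    - {"x": 0,"y": 0,"z": 0,"rx": 0,"ry": 0,"rz": 0}
    - {"x": 0,"y": 0,"z": 0,"rx": 0,"ry": 0,"rz": 0}
  jaw: 3
  newtons: 12

```text
clock: 15.98
position: [0.5824, -0.3162, 0.0512]
ee_rot: [-1.542, 0.341, -0.344]
force: [0.3, -0.9, 0.4]
width: 0.433
```

>>> move_arm:
  series:
    - {"x": 0,"y": -2,"z": 0,"rx": 0,"ry": 0,"rz": 0}
    - {"x": 0,"y": -4,"z": 0,"rx": 0,"ry": 0,"rz": 0}
    - {"x": 0,"y": -4,"z": 0,"rx": 0,"ry": 0,"rz": 0}
    - {"x": 0,"y": -4,"z": 0,"rx": 0,"ry": 0,"rz": 0}
    - {"x": 0,"y": -4,"z": 0,"rx": 0,"ry": 0,"rz": 0}
    - {"x": 0,"y": -1,"z": 0,"rx": 0,"ry": 0,"rz": 0}
    - {"x": 0,"y": 0,"z": 0,"rx": 0,"ry": 0,"rz": 0}

```text
clock: 16.85
position: [0.5812, -0.3173, 0.2544]
ee_rot: [-1.543, 0.34, -0.348]
force: [0.4, -0.7, -0.8]
width: 0.43
```

>>> move_arm:
  series:
    - {"x": 0.1,"y": 0,"z": 5.2,"rx": 0,"ry": -0.076,"rz": 0}
    - {"x": 0.1,"y": 0,"z": 5.2,"rx": 0,"ry": -0.076,"rz": 0}
    - {"x": 0.1,"y": 0,"z": 5.2,"rx": 0,"ry": -0.076,"rz": 0}
    - {"x": 0.1,"y": 0,"z": 5.2,"rx": 0,"ry": -0.076,"rz": 0}
    - {"x": 0.1,"y": 0,"z": 5.2,"rx": 0,"ry": -0.076,"rz": 0}
    - {"x": 0.1,"y": 0,"z": 5.2,"rx": 0,"ry": -0.076,"rz": 0}
    - {"x": 0.1,"y": 0,"z": 5.2,"rx": 0,"ry": -0.076,"rz": 0}
    - {"x": 0.1,"y": 0,"z": 5.2,"rx": 0,"ry": -0.076,"rz": 0}
    - {"x": 0.1,"y": 0,"z": 5.2,"rx": 0,"ry": -0.076,"rz": 0}
    - {"x": 0.1,"y": 0,"z": 5.2,"rx": 0,"ry": -0.076,"rz": 0}
    - {"x": 0,"y": 0,"z": 0,"rx": 0,"ry": 0,"rz": 0}
    - {"x": 0,"y": 0,"z": 0,"rx": 0,"ry": 0,"rz": 0}

```text
clock: 18.35
position: [0.6287, 0.2027, 0.2362]
ee_rot: [-1.556, -0.252, 0.286]
force: [0.2, 0.0, 0.3]
width: 0.427
```

```bash
python3 look.py pics/d7.png;python3 -c "
from ff import *
print(rel([.616,.3285,.18],st))"
```

```text
clk 18.35 pos [0.6287 0.2027 0.2362] psi 19.65 ydir [-0.0213 -0.0056 -0.9998] w 0.427 F [0.2 0.  0.3] j [-0.64  0.53  0.39  1.49 -0.21  1.19  0.13]
(array([ 3.16242901,  5.57507603, 12.26667043]), None)
```

View pics/d7.png

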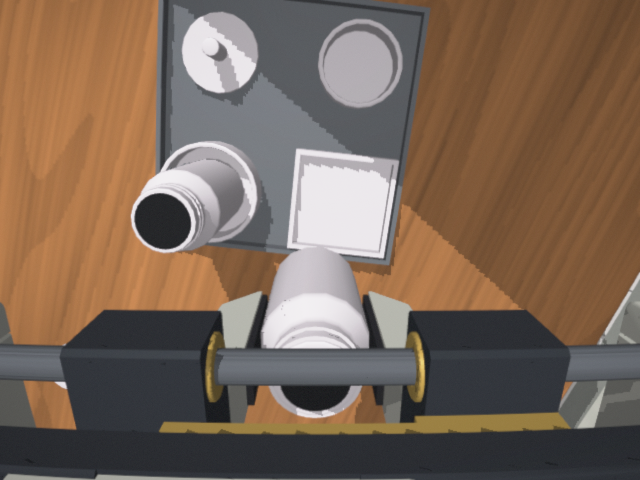

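>>> move_arm:
  series:
    - {"x": 1.1,"y": 0,"z": 4,"rx": -0.002,"ry": 0,"rz": -0.022}
    - {"x": 1.1,"y": 0,"z": 4,"rx": 0,"ry": 0,"rz": 0}
    - {"x": 0.6,"y": 0,"z": 3.3,"rx": 0,"ry": 0,"rz": 0}
    - {"x": 0,"y": 2,"z": 0,"rx": 0,"ry": 0,"rz": 0}
    - {"x": 0,"y": 2,"z": 0,"rx": 0,"ry": 0,"rz": 0}
    - {"x": 0,"y": 0,"z": 0,"rx": 0,"ry": 0,"rz": 0}
    - {"x": 0,"y": 0,"z": 0,"rx": 0,"ry": 0,"rz": 0}

```text
clock: 19.27
position: [0.6209, 0.3109, 0.1937]
ee_rot: [-1.56, -0.255, 0.256]
force: [0.0, -0.2, 1.0]
width: 0.427
```

```bash
python3 look.py pics/d8.png;python3 -c "
from ff import *
print(rel([.616,.3285,.15],st))"
```

```text
clk 19.27 pos [0.6209 0.3109 0.1937] psi 18.65 ydir [ 0.    -0.004 -1.   ] w 0.427 F [ 0.  -0.2  1. ] j [-0.77  0.61  0.38  1.47 -0.23  1.12 -0.03]
(array([0.10464151, 4.360497  , 1.84347122]), None)
```

View pics/d8.png

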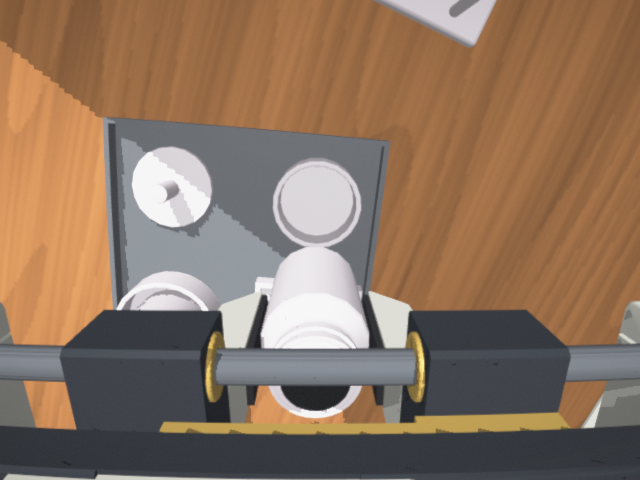

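```bash
python3 -c "
from ff import *
p=onz('wrist',(317,202.5),.032,st);print(p,rel(np.r_[p[:2],.15],st)[0])"
```

```text
[0.61530098 0.32915369 0.032     ] [0.05930905 4.36023581 1.92775826]
```

>>> move_arm:
  series:
    - {"x": 0.1,"y": 1.5,"z": 1.9,"rx": -0.004,"ry": 0,"rz": 0}
    - {"x": 0,"y": 2.5,"z": 0.1,"rx": 0,"ry": 0,"rz": 0}
    - {"x": 0,"y": 2.5,"z": 0,"rx": 0,"ry": 0,"rz": 0}
    - {"x": 0,"y": 1,"z": 0,"rx": 0,"ry": 0,"rz": 0}
    - {"x": 0,"y": 0,"z": 0,"rx": 0,"ry": 0,"rz": 0}
    - {"x": 0,"y": 0,"z": 0,"rx": 0,"ry": 0,"rz": 0}

```text
clock: 20.08
position: [0.6145, 0.3368, 0.1171]
ee_rot: [-1.56, -0.26, 0.255]
force: [0.2, -0.6, 0.7]
width: 0.428
```

```bash
python3 look.py pics/d9.png;python3 -c "
from ff import *
print(rel([.6155,.329,.065],st))"
```

```text
clk 20.07 pos [0.6145 0.3368 0.1171] psi 18.8 ydir [ 0.0037 -0.0036 -1.    ] w 0.428 F [ 0.2 -0.6  0.7] j [-0.79  0.69  0.35  1.53 -0.26  0.98 -0.04]
(array([-0.16758306,  5.2099381 , -0.7431583 ]), None)
```

View pics/d9.png

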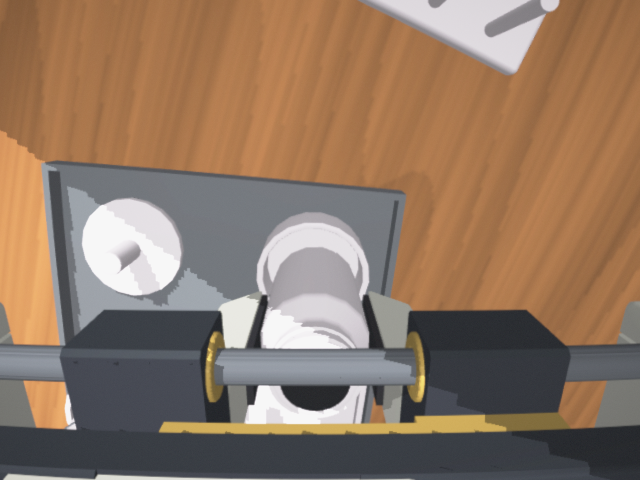

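>>> move_arm:
  series:
    - {"x": -0.1,"y": 0.5,"z": -0.7,"rx": 0.004,"ry": 0,"rz": 0.002}
    - {"x": 0,"y": 1,"z": 0,"rx": 0,"ry": 0,"rz": 0}
    - {"x": 0,"y": 0.5,"z": 0,"rx": 0,"ry": 0,"rz": 0}
    - {"x": 0,"y": 0,"z": 0,"rx": 0,"ry": 0,"rz": 0}
    - {"x": 0,"y": 0,"z": 0,"rx": 0,"ry": 0,"rz": 0}

```text
clock: 20.75
position: [0.6169, 0.329, 0.0971]
ee_rot: [-1.555, -0.258, 0.255]
force: [0.1, -0.2, -0.5]
width: 0.428
```

```bash
python3 look.py pics/e1.png;python3 -c "
from ff import *
print(rel([.6155,.329,.065],st))
for d in (0,90,180):
    t=np.radians(d+19); print(d,proj('wrist',[.6155+.033*np.cos(t),.329+.033*np.sin(t),.032],st).round(0))"
```

```text
clk 20.75 pos [0.6169 0.329  0.0971] psi 18.74 ydir [ 2.2e-03  9.0e-04 -1.0e+00] w 0.428 F [ 0.1 -0.2 -0.5] j [-0.77  0.7   0.34  1.55 -0.27  0.94 -0.02]
(array([-0.13719083,  3.21203768,  0.04432273]), None)
0 [377. 273.]
90 [314. 212.]
180 [251. 274.]
```

View pics/e1.png

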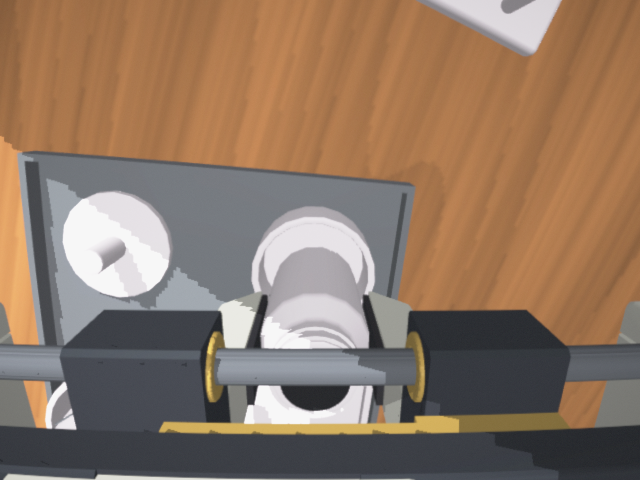

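>>> move_arm:
  series:
    - {"x": -0.1,"y": 0.8,"z": 0.2,"rx": 0,"ry": 0,"rz": 0}
    - {"x": 0,"y": 1,"z": 0,"rx": 0,"ry": 0,"rz": 0}
    - {"x": 0,"y": 0.8,"z": 0,"rx": 0,"ry": 0,"rz": 0}
    - {"x": 0,"y": 0,"z": 0,"rx": 0,"ry": 0,"rz": 0}
    - {"x": 0,"y": 0,"z": 0,"rx": 0,"ry": 0,"rz": 0}

```text
clock: 21.42
position: [0.6149, 0.3309, 0.0689]
ee_rot: [-1.555, -0.258, 0.256]
force: [-0.0, -0.5, -0.3]
width: 0.43
```

```bash
python3 look.py pics/e2.png
```

```text
clk 21.43 pos [0.6149 0.3309 0.0689] psi 18.77 ydir [ 1.7e-03  6.0e-04 -1.0e+00] w 0.43 F [-0.  -0.5 -0.3] j [-0.77  0.73  0.33  1.57 -0.28  0.89 -0.02]
```

View pics/e2.png

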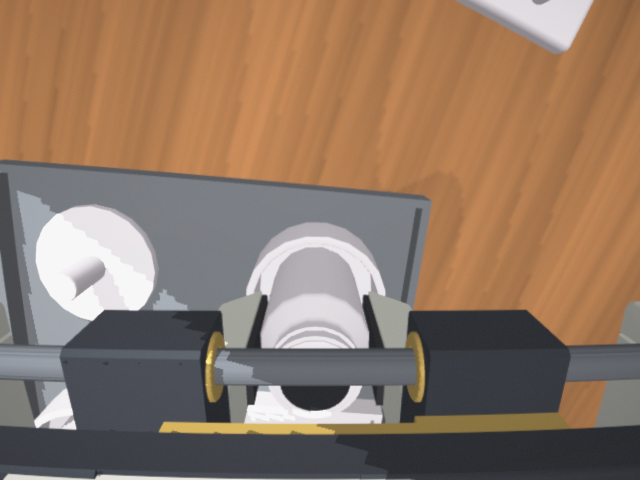

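>>> move_arm:
  series:
    - {"x": 0,"y": 0.5,"z": 0,"rx": 0,"ry": 0,"rz": 0}
    - {"x": 0,"y": 0.4,"z": 0,"rx": 0,"ry": 0,"rz": 0}
    - {"x": 0,"y": 0,"z": 0,"rx": 0,"ry": 0,"rz": 0}
    - {"x": 0,"y": 0,"z": 0,"rx": 0,"ry": 0,"rz": 0}

```text
clock: 21.98
position: [0.6153, 0.331, 0.06]
ee_rot: [-1.555, -0.259, 0.255]
force: [-0.6, -0.2, 0.3]
width: 0.43
```

>>> move_arm:
  series:
    - {"x": 0,"y": 0,"z": 0,"rx": 0,"ry": 0,"rz": 0}
    - {"x": 0,"y": 0,"z": 0,"rx": 0,"ry": 0,"rz": 0}
    - {"x": 0,"y": 0,"z": 0,"rx": 0,"ry": 0,"rz": 0}
    - {"x": 0,"y": 0,"z": 0,"rx": 0,"ry": 0,"rz": 0}
  jaw: 7.5

```text
clock: 22.48
position: [0.6154, 0.3311, 0.06]
ee_rot: [-1.555, -0.259, 0.255]
force: [0.3, -0.0, -0.1]
width: 0.795
```

```bash
python3 look.py pics/e3.png
```

```text
clk 22.48 pos [0.6154 0.3311 0.06  ] psi 18.76 ydir [ 0.0029  0.0014 -1.    ] w 0.795 F [ 0.3 -0.  -0.1] j [-0.77  0.74  0.32  1.57 -0.28  0.87 -0.01]
```

View pics/e3.png

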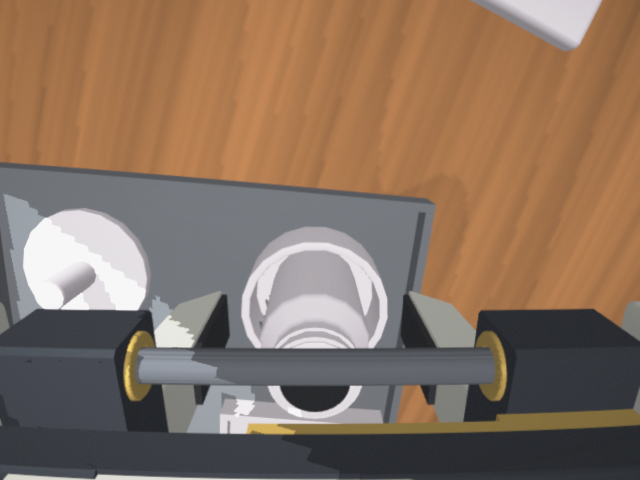

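The short bottle stands in the narrow cup, with a gap all round. Next I'll lift and go to the ring, turning the jaw axis to about −27° so the body clears both bottles at the post.

```bash
cat > plan.py <<'E'
from h import *
import sys
# plan.py x y psi rows : per-row tool shifts along straight line w/ even turn
st=arm.observe();R=Ro.from_rotvec(st["ee_rot"]).as_matrix()
psi=np.degrees(np.arctan2(R[1,0],R[0,0]));x,y,p1,n=map(float,sys.argv[1:5]);n=int(n)
d=(np.array([x,y])-st["position"][:2])/n;dp=(p1-psi)/n
for i in range(n):
    a=np.radians(psi+dp*i);print(round(100*(d@[np.cos(a),np.sin(a)]),2),round(100*(d@[-np.sin(a),np.cos(a)]),2),"ry",round(-np.radians(dp),3))
E
python3 plan.py .4415 -.043 -27 9
```

```text
-3.17 -3.31 ry 0.089
-2.86 -3.58 ry 0.089
-2.53 -3.82 ry 0.089
-2.18 -4.03 ry 0.089
-1.82 -4.21 ry 0.089
-1.44 -4.35 ry 0.089
-1.05 -4.46 ry 0.089
-0.65 -4.54 ry 0.089
-0.24 -4.58 ry 0.089
```

>>> move_arm:
  series:
    - {"x": 0,"y": -2,"z": 0,"rx": 0,"ry": 0,"rz": 0}
    - {"x": 0,"y": -4,"z": 0,"rx": 0,"ry": 0,"rz": 0}
    - {"x": 0,"y": -4,"z": 0,"rx": 0,"ry": 0,"rz": 0}
    - {"x": 0,"y": -4,"z": 0,"rx": 0,"ry": 0,"rz": 0}
    - {"x": 0,"y": -3,"z": 0,"rx": 0,"ry": 0,"rz": 0}
    - {"x": 0,"y": 0,"z": 0,"rx": 0,"ry": 0,"rz": 0}

```text
clock: 23.28
position: [0.6158, 0.3305, 0.2434]
ee_rot: [-1.553, -0.263, 0.25]
force: [-0.2, 0.0, -0.2]
width: 0.816
```

```bash
python3 look.py pics/e4.png
```

```text
clk 23.27 pos [0.6158 0.3305 0.2434] psi 18.71 ydir [ 0.0077  0.0038 -1.    ] w 0.816 F [-0.2  0.  -0.2] j [-0.8   0.57  0.39  1.4  -0.22  1.2  -0.07]
```

View pics/e4.png

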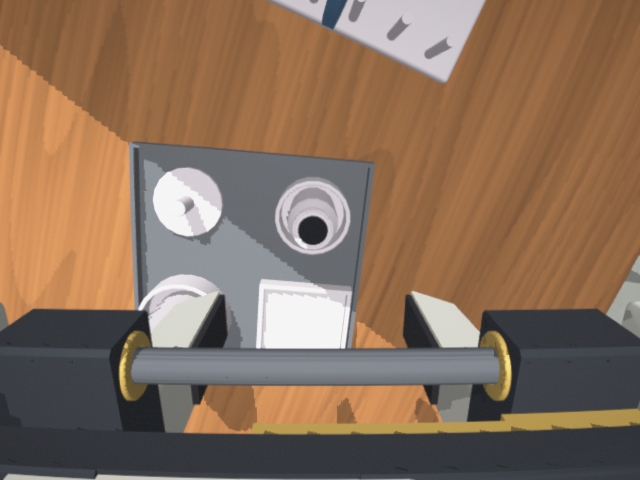

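>>> move_arm:
  series:
    - {"x": -3.2,"y": 0,"z": -3.3,"rx": 0,"ry": 0.089,"rz": 0}
    - {"x": -2.9,"y": 0,"z": -3.6,"rx": 0,"ry": 0.089,"rz": 0}
    - {"x": -2.5,"y": 0,"z": -3.8,"rx": 0,"ry": 0.089,"rz": 0}
    - {"x": -2.2,"y": 0,"z": -4,"rx": 0,"ry": 0.089,"rz": 0}
    - {"x": -1.8,"y": 0,"z": -4.2,"rx": 0,"ry": 0.089,"rz": 0}
    - {"x": -1.4,"y": 0,"z": -4.3,"rx": 0,"ry": 0.089,"rz": 0}
    - {"x": -1,"y": 0,"z": -4.4,"rx": 0,"ry": 0.089,"rz": 0}
    - {"x": -0.7,"y": 0,"z": -4.5,"rx": 0,"ry": 0.089,"rz": 0}
    - {"x": -0.3,"y": 0,"z": -4.5,"rx": 0,"ry": 0.089,"rz": 0}
    - {"x": 0,"y": 0,"z": 0,"rx": 0,"ry": 0,"rz": 0}
    - {"x": 0,"y": 0,"z": 0,"rx": 0,"ry": 0,"rz": 0}

```text
clock: 24.7
position: [0.4246, -0.0501, 0.2353]
ee_rot: [-1.533, 0.396, -0.388]
force: [0.1, 1.1, 0.4]
width: 0.819
```

```bash
python3 look.py pics/e5.png;python3 plan.py .4415 -.043 -27 1
```

```text
clk 24.7 pos [ 0.4246 -0.0501  0.2353] psi -28.68 ydir [-0.0045  0.0027 -1.    ] w 0.819 F [0.1 1.1 0.4] j [-0.63  0.12  0.71  2.08 -0.1   0.98 -0.37]
1.14 1.45 ry -0.029
```

View pics/e5.png

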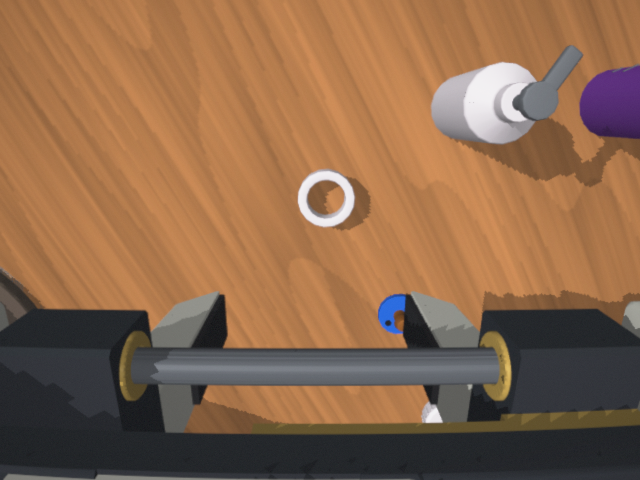

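```bash
python3 - <<'E'
from ff import *
im=cv2.imread("pics/e5.png");hs=cv2.cvtColor(im,cv2.COLOR_BGR2HSV);m=cv2.inRange(hs,(0,0,140),(179,50,255))
m[:, :280]=0;m[:,380:]=0;m[250:]=0;m[:150]=0
c=max(cv2.findContours(m,cv2.RETR_EXTERNAL,cv2.CHAIN_APPROX_NONE)[0],key=cv2.contourArea);e=cv2.fitEllipse(c);print(e)
p=onz("wrist",e[0],.016,st);print(p,rel(np.r_[p[:2],.1],st)[0])
E
```

```text
((325.7925720214844, 197.81155395507812), (55.925567626953125, 56.858028411865234), 164.76434326171875)
[ 0.43831788 -0.04320444  0.016     ] [ 0.94356299 13.52763434  1.2590129 ]
```

>>> move_arm:
  series:
    - {"x": 0.9,"y": 2,"z": 1.2,"rx": 0,"ry": 0,"rz": -0.004}
    - {"x": 0,"y": 4,"z": 0,"rx": 0,"ry": 0,"rz": 0}
    - {"x": 0,"y": 4,"z": 0,"rx": 0,"ry": 0,"rz": 0}
    - {"x": 0,"y": 1,"z": 0,"rx": 0,"ry": 0,"rz": 0}
    - {"x": 0,"y": 0,"z": 0,"rx": 0,"ry": 0,"rz": 0}
    - {"x": 0,"y": 0,"z": 0,"rx": 0,"ry": 0,"rz": 0}

```text
clock: 25.5
position: [0.4424, -0.0389, 0.1234]
ee_rot: [-1.536, 0.383, -0.384]
force: [-0.4, -0.5, 0.4]
width: 0.817
```

```bash
python3 look.py pics/e6.png; cat > ring.py <<'E'
from ff import *
im=cv2.imread(sys.argv[1]);hs=cv2.cvtColor(im,cv2.COLOR_BGR2HSV);m=cv2.inRange(hs,(0,0,140),(179,50,255))
m[:, :230]=0;m[:,400:]=0;m[335:]=0;m[:130]=0
c=max(cv2.findContours(m,cv2.RETR_EXTERNAL,cv2.CHAIN_APPROX_NONE)[0],key=cv2.contourArea);e=cv2.fitEllipse(c);print(e)
p=onz("wrist",e[0],.016,st);print(p,rel(np.r_[p[:2],.024],st)[0])
E
python3 ring.py pics/e6.png
```

```text
clk 25.5 pos [ 0.4424 -0.0389  0.1234] psi -28.04 ydir [ 1.e-03  5.e-04 -1.e+00] w 0.817 F [-0.4 -0.5  0.4] j [-0.53  0.34  0.63  2.18 -0.31  0.7  -0.18]
((311.42242431640625, 257.3540954589844), (76.630126953125, 79.53995513916016), 141.64584350585938)
[ 0.43844555 -0.04239832  0.016     ] [-0.19056898  9.94412591 -0.50325964]
```

View pics/e6.png

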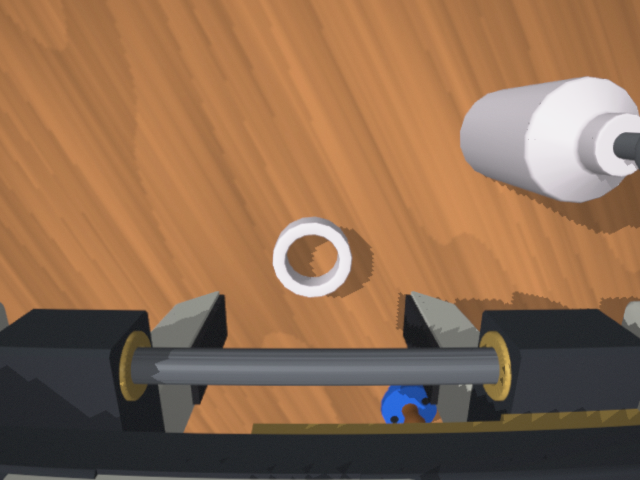

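>>> move_arm:
  series:
    - {"x": -0.2,"y": 1,"z": -0.5,"rx": 0,"ry": 0,"rz": 0}
    - {"x": 0,"y": 2,"z": 0,"rx": 0,"ry": 0,"rz": 0}
    - {"x": 0,"y": 2,"z": 0,"rx": 0,"ry": 0,"rz": 0}
    - {"x": 0,"y": 1,"z": 0,"rx": 0,"ry": 0,"rz": 0}
    - {"x": 0,"y": 0,"z": 0,"rx": 0,"ry": 0,"rz": 0}
    - {"x": 0,"y": 0,"z": 0,"rx": 0,"ry": 0,"rz": 0}

```text
clock: 26.3
position: [0.4399, -0.0429, 0.064]
ee_rot: [-1.532, 0.378, -0.389]
force: [0.2, 0.6, 0.6]
width: 0.82
```

```bash
python3 look.py pics/e7.png; python3 ring.py pics/e7.png
```

```text
clk 26.3 pos [ 0.4399 -0.0429  0.064 ] psi -28.03 ydir [ 0.0079  0.0023 -1.    ] w 0.82 F [0.2 0.6 0.6] j [-0.43  0.44  0.53  2.24 -0.44  0.55 -0.05]
((310.40386962890625, 286.17437744140625), (97.70260620117188, 102.09801483154297), 132.2638397216797)
[ 0.4385699  -0.04189997  0.016     ] [-1.91756011e-01  3.99466869e+00  2.42448356e-03]
```

View pics/e7.png

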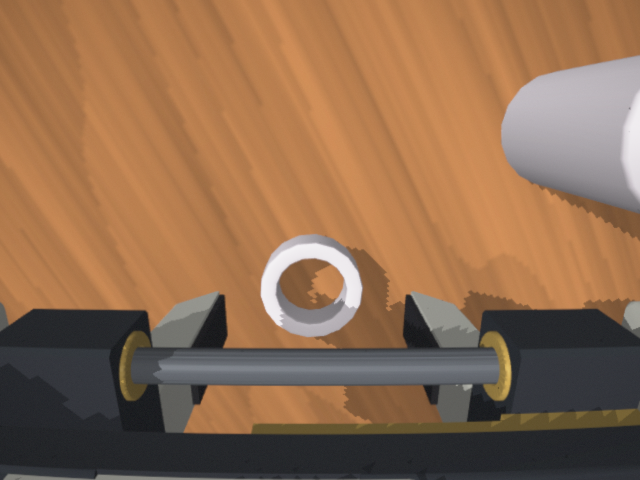

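>>> move_arm:
  series:
    - {"x": -0.15,"y": 0.9,"z": 0,"rx": -0.005,"ry": 0,"rz": 0.006}
    - {"x": 0,"y": 1.1,"z": 0,"rx": 0,"ry": 0,"rz": 0}
    - {"x": 0,"y": 0.9,"z": 0,"rx": 0,"ry": 0,"rz": 0}
    - {"x": 0,"y": 0,"z": 0,"rx": 0,"ry": 0,"rz": 0}
    - {"x": 0,"y": 0,"z": 0,"rx": 0,"ry": 0,"rz": 0}

```text
clock: 26.98
position: [0.4391, -0.0418, 0.0333]
ee_rot: [-1.536, 0.383, -0.384]
force: [1.0, 0.0, -1.3]
width: 0.818
```

```bash
python3 look.py pics/e8.png
```

```text
clk 26.98 pos [ 0.4391 -0.0418  0.0333] psi -28.0 ydir [ 7.e-04  8.e-04 -1.e+00] w 0.818 F [ 1.   0.  -1.3] j [-0.38  0.5   0.47  2.25 -0.49  0.48 -0.01]
```

View pics/e8.png

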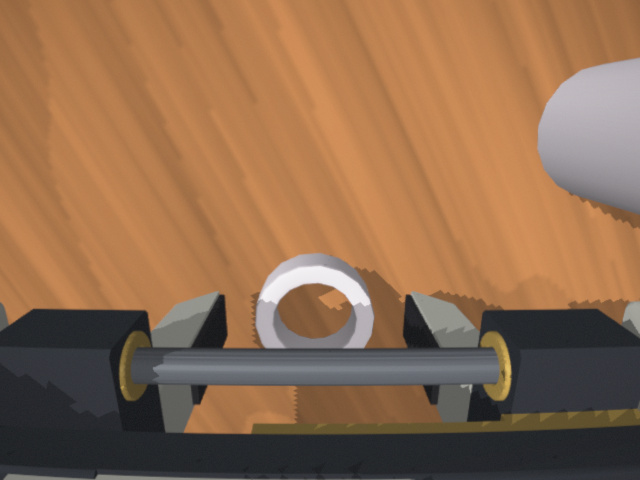

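>>> move_arm:
  series:
    - {"x": 0,"y": 0.5,"z": 0,"rx": 0,"ry": 0,"rz": 0}
    - {"x": 0,"y": 0.3,"z": 0,"rx": 0,"ry": 0,"rz": 0}
    - {"x": 0,"y": 0,"z": 0,"rx": 0,"ry": 0,"rz": 0}
    - {"x": 0,"y": 0,"z": 0,"rx": 0,"ry": 0,"rz": 0}

```text
clock: 27.52
position: [0.4394, -0.0418, 0.0252]
ee_rot: [-1.535, 0.382, -0.384]
force: [0.7, -1.0, 0.2]
width: 0.819
```

```bash
python3 look.py pics/e9.png
```

```text
clk 27.52 pos [ 0.4394 -0.0418  0.0252] psi -27.99 ydir [ 1.7e-03  9.0e-04 -1.0e+00] w 0.819 F [ 0.7 -1.   0.2] j [-0.36  0.52  0.45  2.26 -0.51  0.46  0.01]
```

View pics/e9.png

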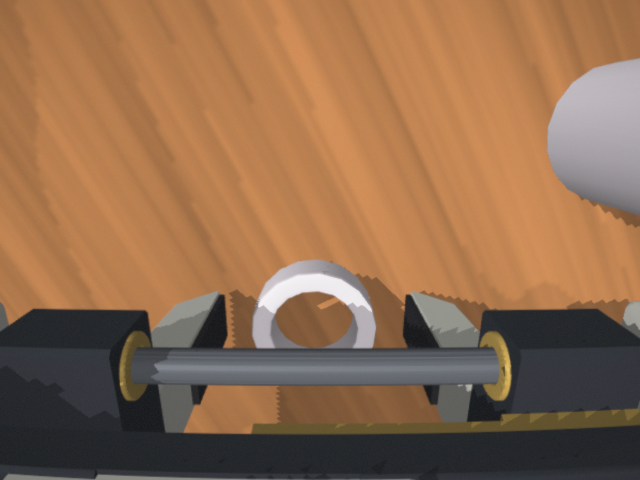

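>>> move_arm:
  series:
    - {"x": 0,"y": 0,"z": 0,"rx": 0,"ry": 0,"rz": 0}
    - {"x": 0,"y": 0,"z": 0,"rx": 0,"ry": 0,"rz": 0}
    - {"x": 0,"y": 0,"z": 0,"rx": 0,"ry": 0,"rz": 0}
    - {"x": 0,"y": 0,"z": 0,"rx": 0,"ry": 0,"rz": 0}
    - {"x": 0,"y": 0,"z": 0,"rx": 0,"ry": 0,"rz": 0}
  jaw: 4
  newtons: 10

```text
clock: 28.2
position: [0.4395, -0.0417, 0.0253]
ee_rot: [-1.535, 0.381, -0.384]
force: [-0.2, 0.3, -0.5]
width: 0.549
```

>>> move_arm:
  series:
    - {"x": 0,"y": -2,"z": 0,"rx": 0,"ry": 0,"rz": 0}
    - {"x": 0,"y": -4,"z": 0,"rx": 0,"ry": 0,"rz": 0}
    - {"x": 0,"y": -4,"z": 0,"rx": 0,"ry": 0,"rz": 0}
    - {"x": 0,"y": -4,"z": 0,"rx": 0,"ry": 0,"rz": 0}
    - {"x": 0,"y": -4,"z": 0,"rx": 0,"ry": 0,"rz": 0}
    - {"x": 0,"y": 0,"z": 0,"rx": 0,"ry": 0,"rz": 0}
    - {"x": 0,"y": 0,"z": 0,"rx": 0,"ry": 0,"rz": 0}

```text
clock: 29.08
position: [0.438, -0.0419, 0.2098]
ee_rot: [-1.536, 0.384, -0.382]
force: [-0.4, 0.7, -0.3]
width: 0.545
```

```bash
python3 look.py pics/f1.png; python3 plan.py .504 .301 -29 7
```

```text
clk 29.07 pos [ 0.438  -0.0419  0.2098] psi -28.01 ydir [-9.0e-04  1.3e-03 -1.0e+00] w 0.545 F [-0.4  0.7 -0.3] j [-0.65  0.19  0.74  2.09 -0.16  0.92 -0.31]
-1.47 4.77 ry 0.002
-1.48 4.77 ry 0.002
-1.5 4.76 ry 0.002
-1.51 4.76 ry 0.002
-1.52 4.75 ry 0.002
-1.53 4.75 ry 0.002
-1.54 4.75 ry 0.002
```

View pics/f1.png

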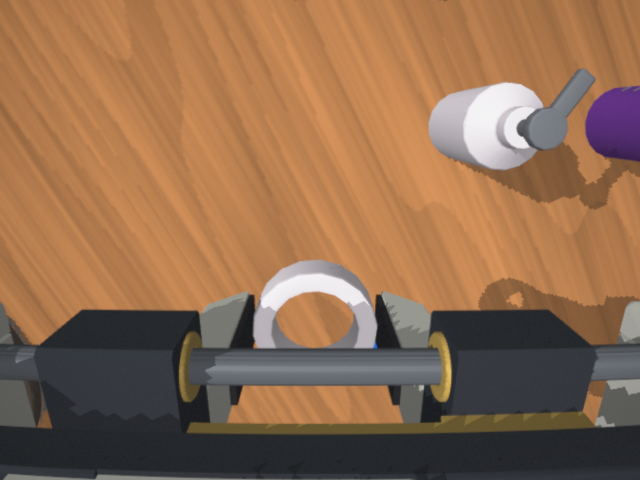

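>>> move_arm:
  series:
    - {"x": -1.5,"y": 0,"z": 4.8,"rx": 0,"ry": 0,"rz": 0}
    - {"x": -1.5,"y": 0,"z": 4.8,"rx": 0,"ry": 0,"rz": 0}
    - {"x": -1.5,"y": 0,"z": 4.8,"rx": 0,"ry": 0,"rz": 0}
    - {"x": -1.5,"y": 0,"z": 4.8,"rx": 0,"ry": 0,"rz": 0}
    - {"x": -1.5,"y": 0,"z": 4.8,"rx": 0,"ry": 0,"rz": 0}
    - {"x": -1.5,"y": 0,"z": 4.8,"rx": 0,"ry": 0,"rz": 0}
    - {"x": 0,"y": 0,"z": 0,"rx": 0,"ry": 0,"rz": 0}
    - {"x": 0,"y": 0,"z": 0,"rx": 0,"ry": 0,"rz": 0}

```text
clock: 30.12
position: [0.4924, 0.2599, 0.1979]
ee_rot: [-1.548, 0.399, -0.379]
force: [0.3, -0.4, -0.4]
width: 0.545
```

```bash
python3 look.py pics/f2.png; python3 plan.py .504 .301 -29 1
```

```text
clk 30.12 pos [0.4924 0.2599 0.1979] psi -28.38 ydir [-0.0148 -0.0088 -0.9999] w 0.545 F [ 0.3 -0.4 -0.4] j [-1.01  0.42  0.6   1.82 -0.27  1.   -0.8 ]
-0.9 4.14 ry 0.011
```

View pics/f2.png

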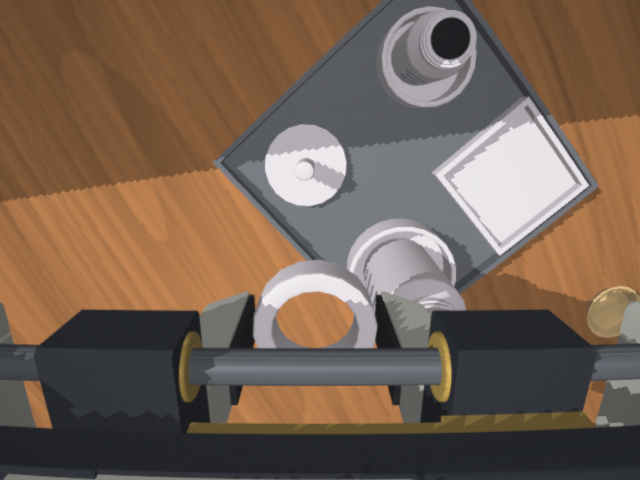

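```bash
python3 -c "
from ff import *
p=onz('wrist',(304.5,169.5),.04,st);print(p,rel(np.r_[p[:2],.12],st)[0]); print(onz('wrist',(306,166),.010,st))"
```

```text
[0.50475383 0.30055865 0.04      ] [-0.775858    7.73335713  4.27660364]
[0.50443221 0.2995465  0.01      ]
```

>>> move_arm:
  series:
    - {"x": -0.5,"y": 0,"z": 2.2,"rx": 0.015,"ry": 0,"rz": -0.009}
    - {"x": -0.3,"y": 0,"z": 1.7,"rx": 0,"ry": 0,"rz": 0}
    - {"x": 0,"y": 2,"z": 0,"rx": 0,"ry": 0,"rz": 0}
    - {"x": 0,"y": 3,"z": 0,"rx": 0,"ry": 0,"rz": 0}
    - {"x": 0,"y": 1,"z": 0,"rx": 0,"ry": 0,"rz": 0}
    - {"x": 0,"y": 0,"z": 0,"rx": 0,"ry": 0,"rz": 0}
    - {"x": 0,"y": 0,"z": 0,"rx": 0,"ry": 0,"rz": 0}

```text
clock: 31.05
position: [0.5071, 0.3034, 0.138]
ee_rot: [-1.53, 0.387, -0.391]
force: [-0.5, 0.4, 0.6]
width: 0.547
```

```bash
python3 look.py pics/f3.png; python3 plan.py .504 .301 -29 1
```

```text
clk 31.05 pos [0.5071 0.3034 0.138 ] psi -28.46 ydir [ 0.0042  0.005  -1.    ] w 0.547 F [-0.5  0.4  0.6] j [-1.01  0.53  0.55  1.82 -0.35  0.88 -0.8 ]
-0.16 -0.37 ry 0.009
```

View pics/f3.png

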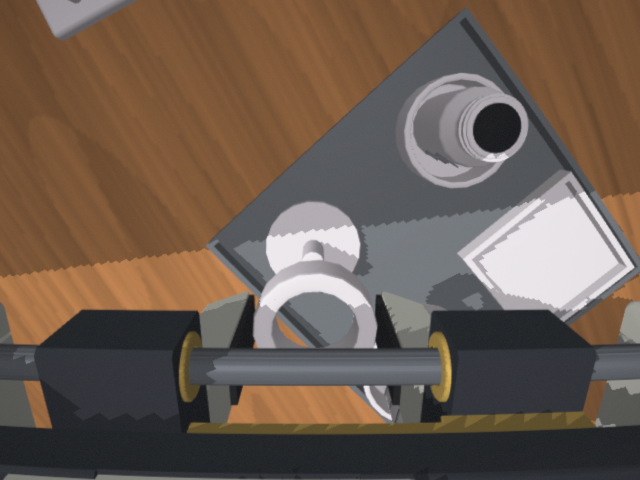

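>>> move_arm:
  series:
    - {"x": -0.1,"y": 1,"z": -0.4,"rx": -0.006,"ry": 0,"rz": 0.001}
    - {"x": 0,"y": 2,"z": 0,"rx": 0,"ry": 0,"rz": 0}
    - {"x": 0,"y": 1.5,"z": 0,"rx": 0,"ry": 0,"rz": 0}
    - {"x": 0,"y": 0.5,"z": 0,"rx": 0,"ry": 0,"rz": 0}
    - {"x": 0,"y": 0,"z": 0,"rx": 0,"ry": 0,"rz": 0}
    - {"x": 0,"y": 0,"z": 0,"rx": 0,"ry": 0,"rz": 0}

```text
clock: 31.85
position: [0.5051, 0.3006, 0.0877]
ee_rot: [-1.533, 0.388, -0.391]
force: [0.0, 0.3, 0.0]
width: 0.549
```

```bash
python3 look.py pics/f4.png; python3 plan.py .5045 .3005 -29 1
```

```text
clk 31.85 pos [0.5051 0.3006 0.0877] psi -28.48 ydir [ 0.0027  0.002  -1.    ] w 0.549 F [0.  0.3 0. ] j [-0.98  0.59  0.51  1.87 -0.39  0.78 -0.76]
-0.05 -0.04 ry 0.009
```

View pics/f4.png

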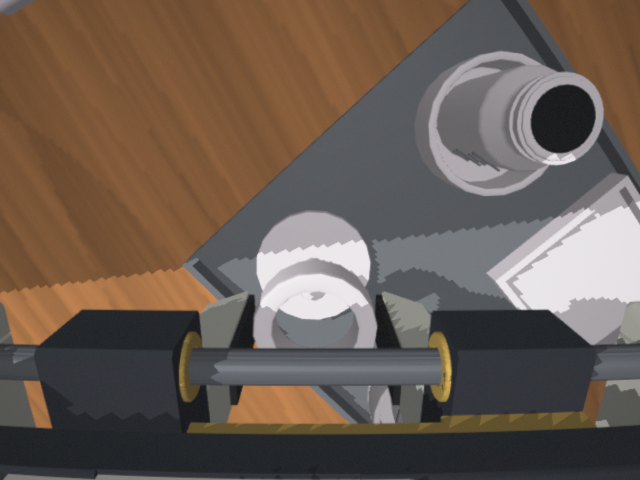

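```bash
python3 -c "
from ff import *
c=np.array([.5045,.3005])
print('post',proj('wrist',[*c,.04],st))
for d in (0,90,180):
    t=np.radians(d-28.5); print(d,proj('wrist',[c[0]+.032*np.cos(t),c[1]+.032*np.sin(t),.010],st).round(0))"; python3 -c "
from h import *
crop('pics/f4.png',(220,190,400,360),4,'pics/f4c.png')"
```

```text
post [313.17050138 287.25705542]
0 [371. 267.]
90 [313. 210.]
180 [256. 267.]
```

View pics/f4c.png

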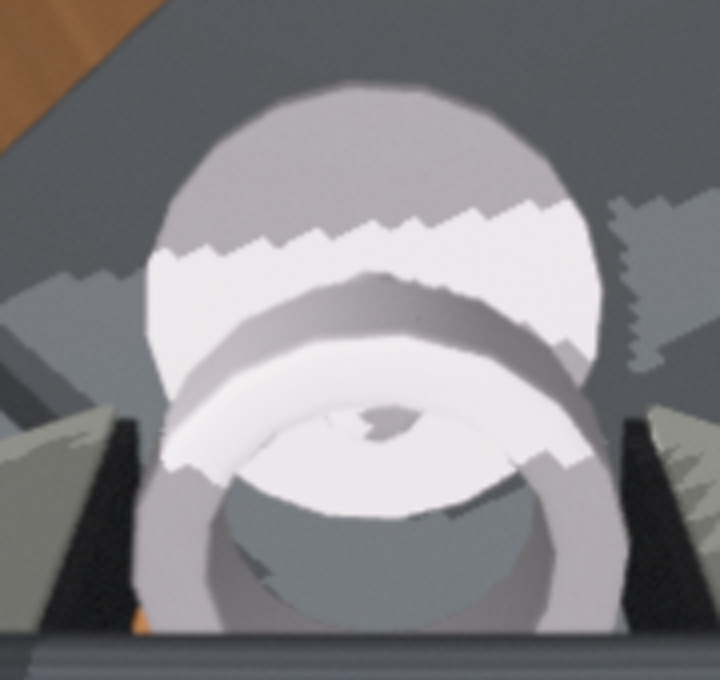

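The foot outline matches the prediction to 1 px, so the ring is over the post. Lowering.

>>> move_arm:
  series:
    - {"x": 0,"y": 1,"z": 0,"rx": 0,"ry": 0,"rz": 0.002}
    - {"x": 0,"y": 1.5,"z": 0,"rx": 0,"ry": 0,"rz": 0}
    - {"x": 0,"y": 1,"z": 0,"rx": 0,"ry": 0,"rz": 0}
    - {"x": 0,"y": 0,"z": 0,"rx": 0,"ry": 0,"rz": 0}
    - {"x": 0,"y": 0,"z": 0,"rx": 0,"ry": 0,"rz": 0}

```text
clock: 32.52
position: [0.5052, 0.3007, 0.0502]
ee_rot: [-1.532, 0.389, -0.389]
force: [0.7, -0.8, -0.7]
width: 0.547
```

```bash
python3 look.py pics/f5.png; python3 plan.py .5045 .3005 -29 1;python3 -c "
from h import *
crop('pics/f5.png',(200,180,420,370),3.5,'pics/f5c.png')"
```

```text
clk 32.52 pos [0.5052 0.3007 0.0502] psi -28.47 ydir [ 7.0e-04  3.1e-03 -1.0e+00] w 0.547 F [ 0.7 -0.8 -0.7] j [-0.95  0.64  0.47  1.89 -0.43  0.71 -0.73]
-0.04 -0.05 ry 0.009
```

View pics/f5c.png

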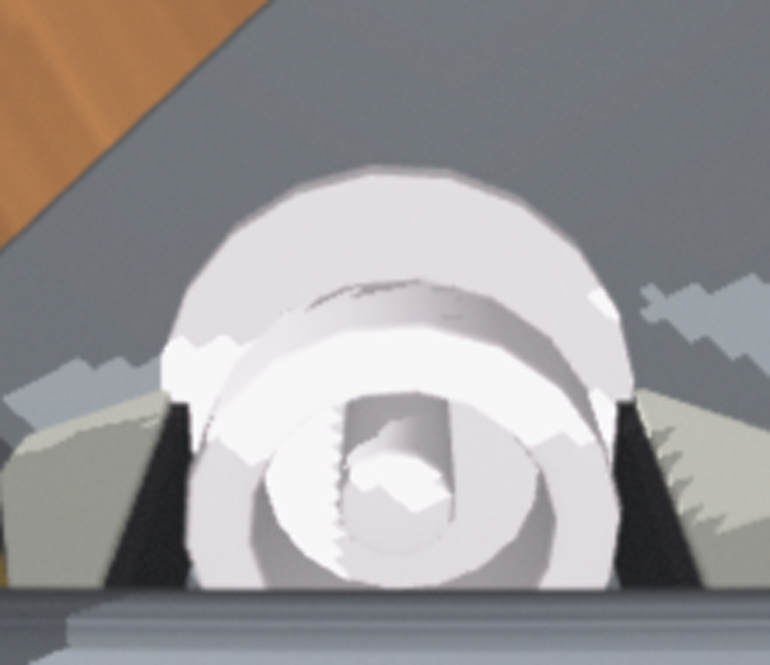

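The post is inside the ring (crop 397,490). Lowering another 14 mm or so.

>>> move_arm:
  series:
    - {"x": 0,"y": 0.6,"z": 0,"rx": 0,"ry": 0,"rz": 0}
    - {"x": 0,"y": 0.5,"z": 0,"rx": 0,"ry": 0,"rz": 0}
    - {"x": 0,"y": 0.2,"z": 0,"rx": 0,"ry": 0,"rz": 0}
    - {"x": 0,"y": 0,"z": 0,"rx": 0,"ry": 0,"rz": 0}
    - {"x": 0,"y": 0,"z": 0,"rx": 0,"ry": 0,"rz": 0}

```text
clock: 33.2
position: [0.5055, 0.3011, 0.037]
ee_rot: [-1.531, 0.389, -0.39]
force: [-0.1, 0.6, 0.0]
width: 0.55
```

>>> move_arm:
  series:
    - {"x": 0,"y": 0.1,"z": 0,"rx": 0,"ry": 0,"rz": 0}
    - {"x": 0,"y": 0,"z": 0,"rx": 0,"ry": 0,"rz": 0}
    - {"x": 0,"y": 0,"z": 0,"rx": 0,"ry": 0,"rz": 0}
    - {"x": 0,"y": 0,"z": 0,"rx": 0,"ry": 0,"rz": 0}
  jaw: 6.8

```text
clock: 33.7
position: [0.5057, 0.3012, 0.0362]
ee_rot: [-1.531, 0.388, -0.39]
force: [-0.3, -0.1, -0.7]
width: 0.741
```

```bash
python3 look.py pics/f6.png
```

```text
clk 33.7 pos [0.5057 0.3012 0.0362] psi -28.47 ydir [ 0.0021  0.0042 -1.    ] w 0.741 F [-0.3 -0.1 -0.7] j [-0.94  0.66  0.46  1.89 -0.44  0.69 -0.71]
```

View pics/f6.png

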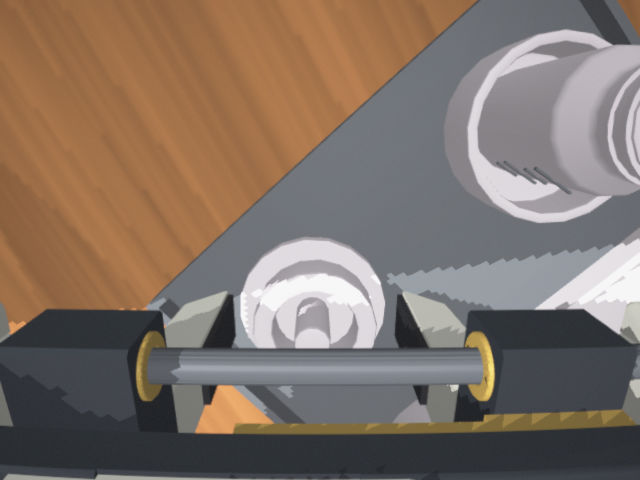

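The ring has dropped round the post. Lifting away and going to the pacifier at the same jaw angle, which also suits the dish.

>>> move_arm:
  series:
    - {"x": 0,"y": -2,"z": 0,"rx": 0,"ry": 0,"rz": 0}
    - {"x": 0,"y": -4,"z": 0,"rx": 0,"ry": 0,"rz": 0}
    - {"x": 0,"y": -4,"z": 0,"rx": 0,"ry": 0,"rz": 0}
    - {"x": 0,"y": -4,"z": 0,"rx": 0,"ry": 0,"rz": 0}
    - {"x": 0,"y": -4,"z": 0,"rx": 0,"ry": 0,"rz": 0}
    - {"x": 0,"y": 0,"z": 0,"rx": 0,"ry": 0,"rz": 0}

```text
clock: 34.5
position: [0.5051, 0.3, 0.2214]
ee_rot: [-1.532, 0.39, -0.39]
force: [-0.3, -0.1, 0.5]
width: 0.742
```

```bash
python3 look.py pics/f7.png; python3 plan.py .447 -.174 -28.5 10;python3 -c "
from h import *
im=arm.get_image('side');cv2.imwrite('pics/f7s.png',im);crop('pics/f7s.png',(200,120,370,260),4,'pics/f7c.png')"
```

```text
clk 34.5 pos [0.5051 0.3    0.2214] psi -28.49 ydir [ 0.0011  0.0032 -1.    ] w 0.742 F [-0.3 -0.1  0.5] j [-1.05  0.43  0.6   1.74 -0.28  1.06 -0.85]
1.76 -4.44 ry 0.0
1.76 -4.44 ry 0.0
1.76 -4.44 ry 0.0
1.76 -4.44 ry 0.0
1.76 -4.44 ry 0.0
1.76 -4.44 ry 0.0
1.76 -4.44 ry 0.0
1.76 -4.44 ry 0.0
1.76 -4.44 ry 0.0
1.76 -4.44 ry 0.0
```

View pics/f7.png

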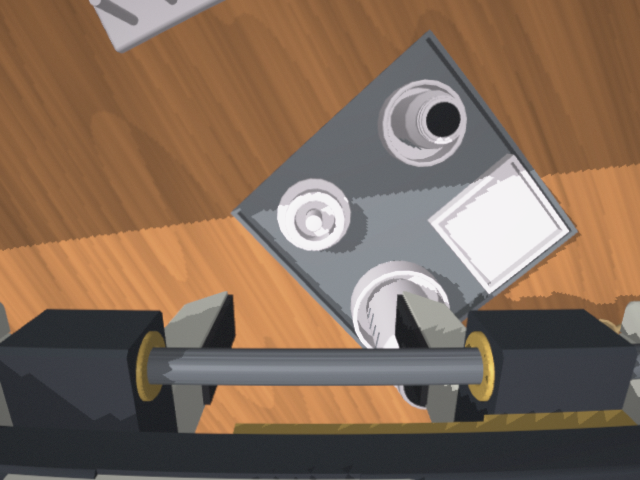

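View pics/f7c.png

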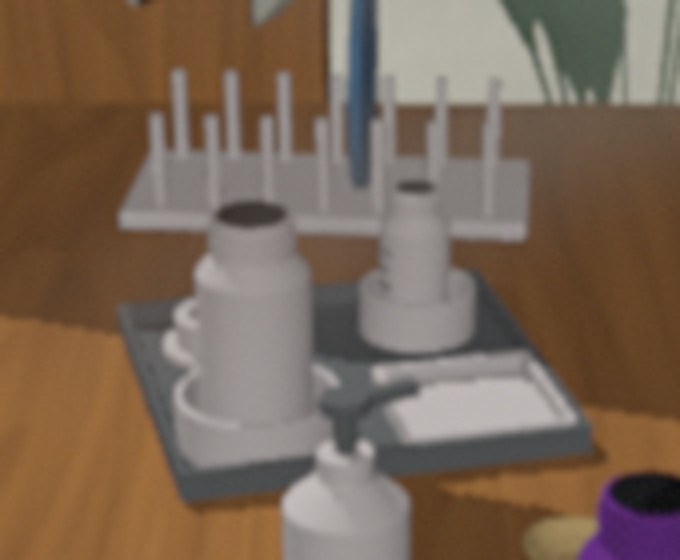

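The ring lies flat on the foot with the post through it, and both bottles are upright. Now the pacifier.

>>> move_arm:
  series:
    - {"x": 1.8,"y": 0,"z": -4.4,"rx": 0,"ry": 0,"rz": 0}
    - {"x": 1.8,"y": 0,"z": -4.4,"rx": 0,"ry": 0,"rz": 0}
    - {"x": 1.8,"y": 0,"z": -4.4,"rx": 0,"ry": 0,"rz": 0}
    - {"x": 1.8,"y": 0,"z": -4.4,"rx": 0,"ry": 0,"rz": 0}
    - {"x": 1.8,"y": 0,"z": -4.4,"rx": 0,"ry": 0,"rz": 0}
    - {"x": 1.8,"y": 0,"z": -4.4,"rx": 0,"ry": 0,"rz": 0}
    - {"x": 1.8,"y": 0,"z": -4.4,"rx": 0,"ry": 0,"rz": 0}
    - {"x": 1.8,"y": 0,"z": -4.4,"rx": 0,"ry": 0,"rz": 0}
    - {"x": 1.8,"y": 0,"z": -4.2,"rx": 0,"ry": 0,"rz": 0}
    - {"x": 0,"y": 0,"z": 0,"rx": 0,"ry": 0,"rz": 0}
    - {"x": 0,"y": 0,"z": 0,"rx": 0,"ry": 0,"rz": 0}

```text
clock: 35.98
position: [0.4481, -0.1355, 0.2065]
ee_rot: [-1.549, 0.405, -0.37]
force: [-0.1, 0.4, 0.8]
width: 0.743
```

```bash
python3 look.py pics/g1.png; python3 plan.py .447 -.174 -28.5 1
```

```text
clk 35.98 pos [ 0.4481 -0.1355  0.2065] psi -28.3 ydir [-0.0246 -0.0069 -0.9997] w 0.743 F [-0.1  0.4  0.8] j [-0.43  0.27  0.75  2.02 -0.21  0.95 -0.06]
1.72 -3.44 ry 0.004
```

View pics/g1.png

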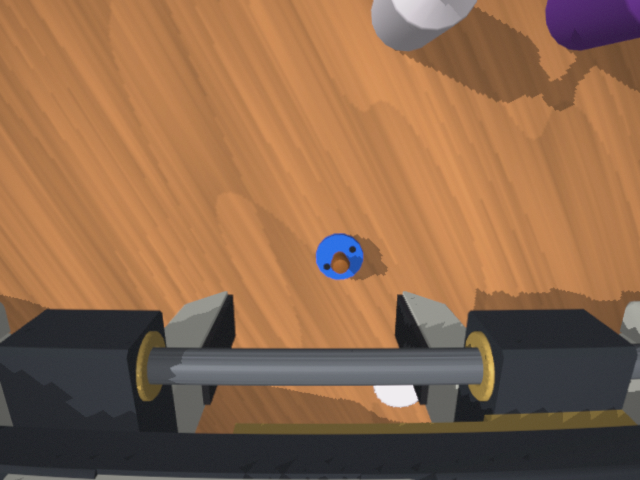

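```bash
cat > pac.py <<'E'
from ff import *
im=cv2.imread(sys.argv[1]);hs=cv2.cvtColor(im,cv2.COLOR_BGR2HSV);m=cv2.inRange(hs,(100,120,50),(128,255,255))
c=max(cv2.findContours(m,cv2.RETR_EXTERNAL,cv2.CHAIN_APPROX_NONE)[0],key=cv2.contourArea)
h=cv2.convexHull(c);e=cv2.fitEllipse(h);print(e,cv2.boundingRect(h))
p=onz("wrist",e[0],.017,st);print(p)
E
python3 pac.py pics/g1.png
```

```text
((339.0394287109375, 256.1681213378906), (45.28617858886719, 46.97700500488281), 79.26268005371094) (316, 234, 47, 45)
[ 0.44667384 -0.17405908  0.017     ]
```

>>> move_arm:
  series:
    - {"x": 0.9,"y": 0,"z": -1.8,"rx": 0.018,"ry": 0,"rz": -0.018}
    - {"x": 0.6,"y": 2,"z": -1.5,"rx": 0,"ry": 0,"rz": 0}
    - {"x": 0,"y": 3,"z": 0,"rx": 0,"ry": 0,"rz": 0}
    - {"x": 0,"y": 2,"z": 0,"rx": 0,"ry": 0,"rz": 0}
    - {"x": 0,"y": 0,"z": 0,"rx": 0,"ry": 0,"rz": 0}
    - {"x": 0,"y": 0,"z": 0,"rx": 0,"ry": 0,"rz": 0}

```text
clock: 36.78
position: [0.4475, -0.1647, 0.1336]
ee_rot: [-1.536, 0.378, -0.375]
force: [0.2, -0.6, 0.1]
width: 0.74
```

```bash
python3 look.py pics/g2.png; python3 pac.py pics/g2.png; python3 plan.py .447 -.174 -28.5 1
```

```text
clk 36.77 pos [ 0.4475 -0.1647  0.1336] psi -27.51 ydir [-0.0017  0.0022 -1.    ] w 0.74 F [ 0.2 -0.6  0.1] j [-0.28  0.39  0.69  2.1  -0.35  0.77  0.15]
((320.5179443359375, 258.5637512207031), (58.48643493652344, 60.41596221923828), 89.88209533691406) (291, 230, 60, 58)
[ 0.44666928 -0.17418843  0.017     ]
0.38 -0.85 ry 0.017
```

View pics/g2.png

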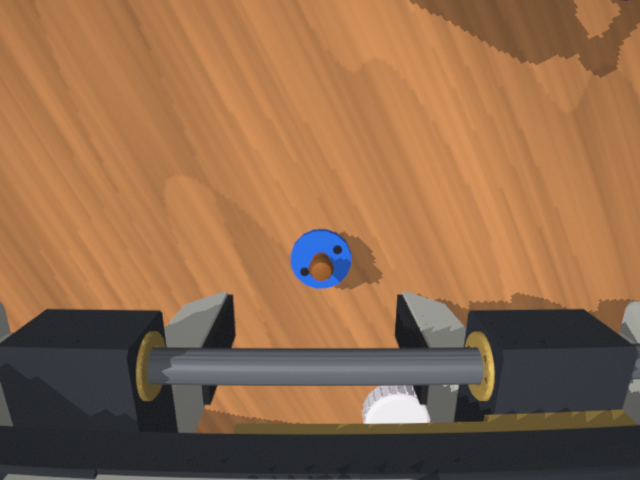

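>>> move_arm:
  series:
    - {"x": 0.4,"y": 1,"z": -0.85,"rx": -0.001,"ry": 0.017,"rz": -0.002}
    - {"x": 0,"y": 2.5,"z": 0,"rx": 0,"ry": 0,"rz": 0}
    - {"x": 0,"y": 2,"z": 0,"rx": 0,"ry": 0,"rz": 0}
    - {"x": 0,"y": 1,"z": 0,"rx": 0,"ry": 0,"rz": 0}
    - {"x": 0,"y": 0,"z": 0,"rx": 0,"ry": 0,"rz": 0}
    - {"x": 0,"y": 0,"z": 0,"rx": 0,"ry": 0,"rz": 0}

```text
clock: 37.58
position: [0.4497, -0.1767, 0.0685]
ee_rot: [-1.535, 0.387, -0.397]
force: [0.2, 0.6, 1.2]
width: 0.739
```

```bash
python3 look.py pics/g3.png; python3 pac.py pics/g3.png; python3 plan.py .4467 -.1741 -28.5 1
```

```text
clk 37.58 pos [ 0.4497 -0.1767  0.0685] psi -28.64 ydir [ 0.0062 -0.0014 -1.    ] w 0.739 F [0.2 0.6 1.2] j [-0.18  0.5   0.59  2.14 -0.48  0.62  0.26]
((306.0211181640625, 281.7175598144531), (77.14738464355469, 79.53580474853516), 90.9244384765625) (267, 244, 79, 77)
[ 0.44677934 -0.17401439  0.017     ]
-0.39 0.08 ry -0.002
```

View pics/g3.png

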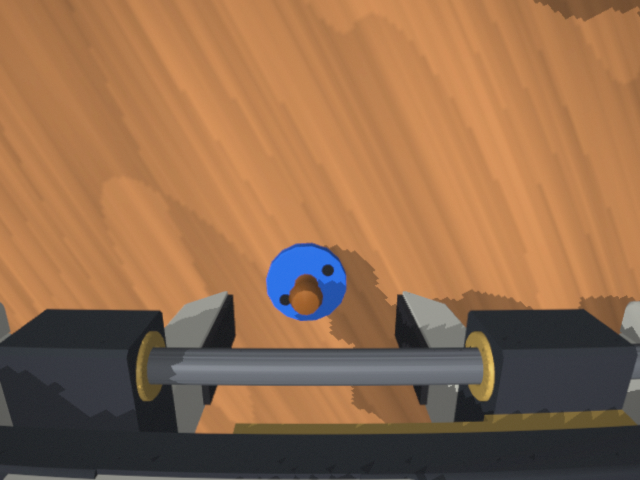

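>>> move_arm:
  series:
    - {"x": -0.38,"y": 0.8,"z": 0.05,"rx": -0.002,"ry": 0,"rz": 0.006}
    - {"x": 0,"y": 1.1,"z": 0,"rx": 0,"ry": 0,"rz": 0}
    - {"x": 0,"y": 0.9,"z": 0,"rx": 0,"ry": 0,"rz": 0}
    - {"x": 0,"y": 0.2,"z": 0,"rx": 0,"ry": 0,"rz": 0}
    - {"x": 0,"y": 0,"z": 0,"rx": 0,"ry": 0,"rz": 0}
    - {"x": 0,"y": 0,"z": 0,"rx": 0,"ry": 0,"rz": 0}

```text
clock: 38.38
position: [0.4469, -0.1742, 0.0369]
ee_rot: [-1.535, 0.391, -0.392]
force: [0.1, -0.0, -1.0]
width: 0.738
```

```bash
python3 look.py pics/g4.png; python3 pac.py pics/g4.png; python3 plan.py .4467 -.1741 -28.5 1
```

```text
clk 38.38 pos [ 0.4469 -0.1742  0.0369] psi -28.61 ydir [ 7.e-04 -3.e-04 -1.e+00] w 0.738 F [ 0.1 -0.  -1. ] j [-0.13  0.55  0.54  2.16 -0.53  0.56  0.3 ]
((313.83660888671875, 311.08966064453125), (89.69190979003906, 93.49143981933594), 92.42784881591797) (268, 267, 93, 82)
[ 0.44685085 -0.17388895  0.017     ]
-0.03 -0.01 ry -0.002
```

View pics/g4.png

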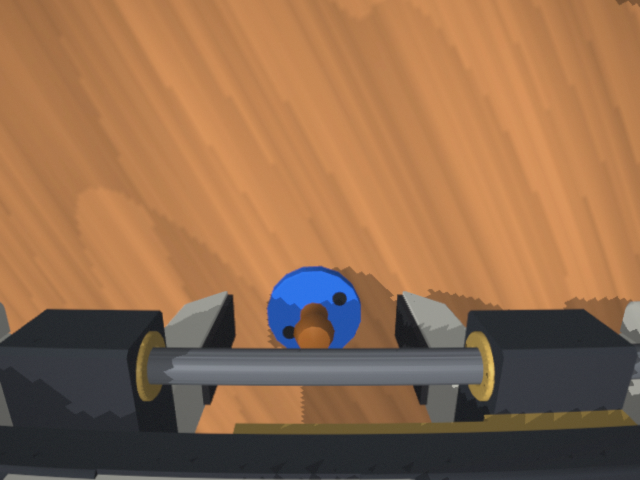

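>>> move_arm:
  series:
    - {"x": 0,"y": 0.5,"z": 0,"rx": 0,"ry": 0,"rz": 0}
    - {"x": 0,"y": 0.35,"z": 0,"rx": 0,"ry": 0,"rz": 0}
    - {"x": 0,"y": 0,"z": 0,"rx": 0,"ry": 0,"rz": 0}
    - {"x": 0,"y": 0,"z": 0,"rx": 0,"ry": 0,"rz": 0}

```text
clock: 38.92
position: [0.4472, -0.1742, 0.0281]
ee_rot: [-1.535, 0.39, -0.393]
force: [-0.1, 0.4, -0.2]
width: 0.738
```

>>> move_arm:
  series:
    - {"x": 0,"y": 0,"z": 0,"rx": 0,"ry": 0,"rz": 0}
    - {"x": 0,"y": 0,"z": 0,"rx": 0,"ry": 0,"rz": 0}
    - {"x": 0,"y": 0,"z": 0,"rx": 0,"ry": 0,"rz": 0}
    - {"x": 0,"y": 0,"z": 0,"rx": 0,"ry": 0,"rz": 0}
    - {"x": 0,"y": 0,"z": 0,"rx": 0,"ry": 0,"rz": 0}
  jaw: 3
  newtons: 12

```text
clock: 39.55
position: [0.4473, -0.1742, 0.0283]
ee_rot: [-1.535, 0.39, -0.393]
force: [-0.6, -0.2, -1.3]
width: 0.417
```

```bash
python3 look.py pics/g5.png
```

```text
clk 39.55 pos [ 0.4473 -0.1742  0.0283] psi -28.6 ydir [ 1.7e-03 -4.0e-04 -1.0e+00] w 0.417 F [-0.6 -0.2 -1.3] j [-0.12  0.57  0.52  2.17 -0.55  0.54  0.31]
```

View pics/g5.png

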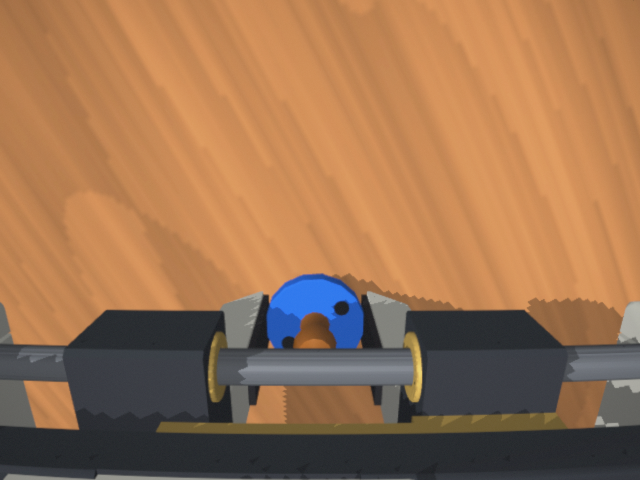

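>>> move_arm:
  series:
    - {"x": 0,"y": -1,"z": 0,"rx": 0,"ry": 0,"rz": 0}
    - {"x": 0,"y": -3,"z": 0,"rx": 0,"ry": 0,"rz": 0}
    - {"x": 0,"y": -4,"z": 0,"rx": 0,"ry": 0,"rz": 0}
    - {"x": 0,"y": -4,"z": 0,"rx": 0,"ry": 0,"rz": 0}
    - {"x": 0,"y": -4,"z": 0,"rx": 0,"ry": 0,"rz": 0}
    - {"x": 0,"y": -2,"z": 0,"rx": 0,"ry": 0,"rz": 0}
    - {"x": 0,"y": 0,"z": 0,"rx": 0,"ry": 0,"rz": 0}

```text
clock: 40.48
position: [0.4459, -0.1749, 0.2169]
ee_rot: [-1.534, 0.392, -0.394]
force: [0.5, 0.1, -0.3]
width: 0.418
```

```bash
python3 look.py pics/g6.png;  python3 plan.py .645 .217 -30 9
```

```text
clk 40.48 pos [ 0.4459 -0.1749  0.2169] psi -28.73 ydir [ 1.5e-03  1.0e-04 -1.0e+00] w 0.418 F [ 0.5  0.1 -0.3] j [-0.37  0.27  0.79  2.   -0.23  0.96  0.04]
-0.15 4.88 ry 0.002
-0.16 4.88 ry 0.002
-0.17 4.88 ry 0.002
-0.18 4.88 ry 0.002
-0.2 4.88 ry 0.002
-0.21 4.88 ry 0.002
-0.22 4.88 ry 0.002
-0.23 4.88 ry 0.002
-0.24 4.88 ry 0.002
```

View pics/g6.png

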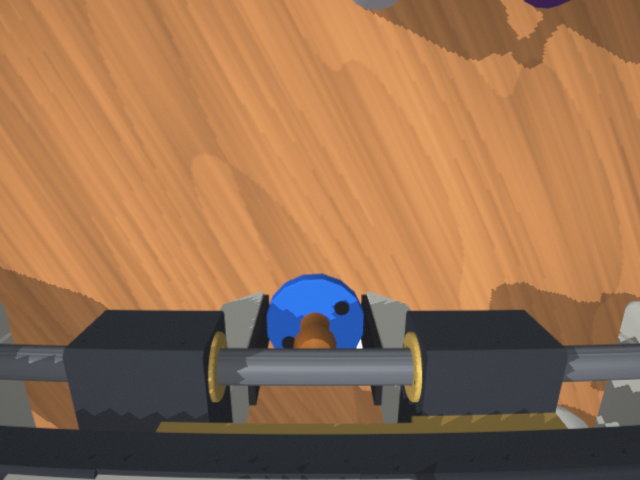

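>>> move_arm:
  series:
    - {"x": -0.2,"y": 0,"z": 4.9,"rx": 0,"ry": 0,"rz": 0}
    - {"x": -0.2,"y": 0,"z": 4.9,"rx": 0,"ry": 0,"rz": 0}
    - {"x": -0.2,"y": 0,"z": 4.9,"rx": 0,"ry": 0,"rz": 0}
    - {"x": -0.2,"y": 0,"z": 4.9,"rx": 0,"ry": 0,"rz": 0}
    - {"x": -0.2,"y": 0,"z": 4.9,"rx": 0,"ry": 0,"rz": 0}
    - {"x": -0.2,"y": 0,"z": 4.9,"rx": 0,"ry": 0,"rz": 0}
    - {"x": -0.2,"y": 0,"z": 4.9,"rx": 0,"ry": 0,"rz": 0}
    - {"x": -0.2,"y": 0,"z": 4.5,"rx": 0,"ry": 0,"rz": 0}
    - {"x": 0,"y": 0,"z": 0,"rx": 0,"ry": 0,"rz": 0}
    - {"x": 0,"y": 0,"z": 0,"rx": 0,"ry": 0,"rz": 0}

```text
clock: 41.78
position: [0.6176, 0.1813, 0.2016]
ee_rot: [-1.543, 0.411, -0.386]
force: [-0.2, -0.4, -0.1]
width: 0.419
```

```bash
python3 look.py pics/g7.png;  python3 plan.py .645 .217 -30 1
```

```text
clk 41.77 pos [0.6176 0.1813 0.2016] psi -29.09 ydir [-0.0176 -0.005  -0.9998] w 0.419 F [-0.2 -0.4 -0.1] j [-0.79  0.57  0.66  1.6  -0.38  1.12 -0.54]
0.71 4.42 ry 0.016
```

View pics/g7.png

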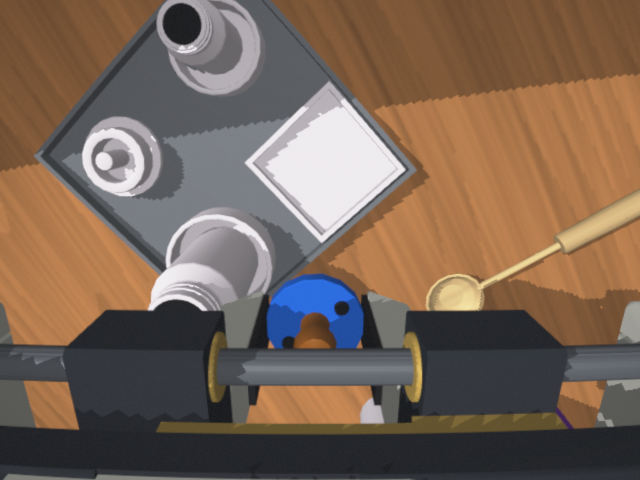

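```bash
python3 -c "
from ff import *
c=[onz('wrist',p,.017,st) for p in ((330,82),(407,170),(322,242),(246,162))];m=np.mean(c,0);print(np.array(c).round(3),m,rel(np.r_[m[:2],.12],st)[0])"
```

```text
[[0.675 0.267 0.017]
 [0.697 0.181 0.017]
 [0.611 0.162 0.017]
 [0.591 0.247 0.017]] [0.64353907 0.21426463 0.017     ] [0.77372989 8.09649296 4.24509425]
```

>>> move_arm:
  series:
    - {"x": 0.5,"y": 0,"z": 2.2,"rx": 0.013,"ry": 0.016,"rz": -0.013}
    - {"x": 0.3,"y": 0,"z": 1.8,"rx": 0,"ry": 0,"rz": 0}
    - {"x": 0,"y": 2,"z": 0,"rx": 0,"ry": 0,"rz": 0}
    - {"x": 0,"y": 3,"z": 0,"rx": 0,"ry": 0,"rz": 0}
    - {"x": 0,"y": 1,"z": 0,"rx": 0,"ry": 0,"rz": 0}
    - {"x": 0,"y": 0,"z": 0,"rx": 0,"ry": 0,"rz": 0}
    - {"x": 0,"y": 0,"z": 0,"rx": 0,"ry": 0,"rz": 0}

```text
clock: 42.7
position: [0.6456, 0.2112, 0.1376]
ee_rot: [-1.528, 0.415, -0.418]
force: [0.8, 0.3, -0.5]
width: 0.415
```

```bash
python3 look.py pics/g8.png;  python3 plan.py .644 .216 -30 1
```

```text
clk 42.7 pos [0.6456 0.2112 0.1376] psi -30.48 ydir [ 0.0023  0.0015 -1.    ] w 0.415 F [ 0.8  0.3 -0.5] j [-0.77  0.68  0.62  1.59 -0.45  1.02 -0.55]
-0.38 0.32 ry -0.008
```

View pics/g8.png

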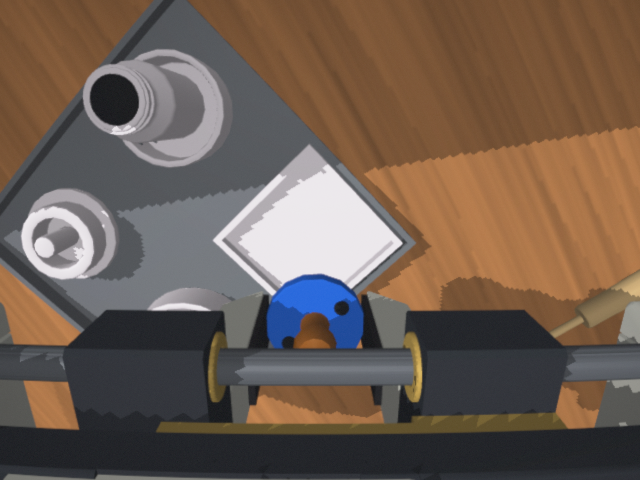

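>>> move_arm:
  series:
    - {"x": -0.35,"y": 0,"z": 0.3,"rx": -0.002,"ry": 0.1,"rz": 0.001}
    - {"x": 0,"y": 1,"z": 0,"rx": 0,"ry": 0,"rz": 0}
    - {"x": 0,"y": 1.5,"z": 0,"rx": 0,"ry": 0,"rz": 0}
    - {"x": 0,"y": 1,"z": 0,"rx": 0,"ry": 0,"rz": 0}
    - {"x": 0,"y": 0,"z": 0,"rx": 0,"ry": 0,"rz": 0}
    - {"x": 0,"y": 0,"z": 0,"rx": 0,"ry": 0,"rz": 0}

```text
clock: 43.5
position: [0.6452, 0.2149, 0.102]
ee_rot: [-1.512, 0.491, -0.495]
force: [-0.1, -0.0, 0.6]
width: 0.413
```

```bash
python3 look.py pics/h1.png;  python3 plan.py .644 .216 -36 1
```

```text
clk 43.5 pos [0.6452 0.2149 0.102 ] psi -36.08 ydir [ 0.0031  0.0013 -1.    ] w 0.413 F [-0.1 -0.   0.6] j [-0.78  0.72  0.63  1.61 -0.49  0.96 -0.62]
-0.15 0.01 ry -0.002
```

View pics/h1.png

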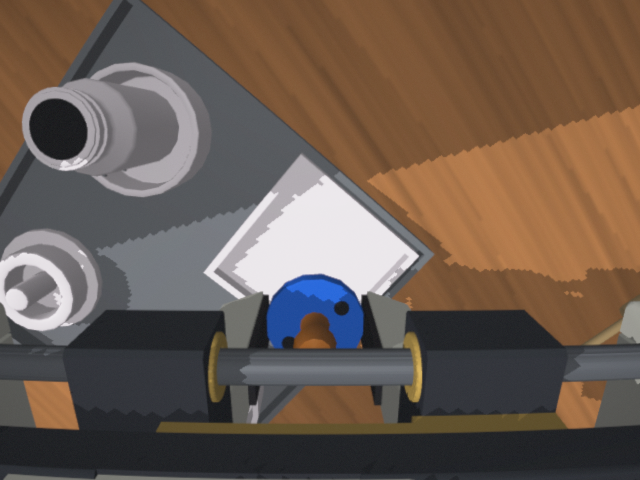

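```bash
python3 -c "
from ff import *
for a in (45,135,225,315):
    t=np.radians(a+14); print(proj('wrist',[.644+.0622*np.cos(t),.216+.0622*np.sin(t),.017],st).round(0))"
```

```text
[300. 151.]
[204. 271.]
[320. 357.]
[420. 252.]
```

>>> move_arm:
  series:
    - {"x": -0.1,"y": 1,"z": 0,"rx": 0,"ry": 0,"rz": 0.003}
    - {"x": 0,"y": 2,"z": 0,"rx": 0,"ry": 0,"rz": 0}
    - {"x": 0,"y": 1.5,"z": 0,"rx": 0,"ry": 0,"rz": 0}
    - {"x": 0,"y": 0.3,"z": 0,"rx": 0,"ry": 0,"rz": 0}
    - {"x": 0,"y": 0,"z": 0,"rx": 0,"ry": 0,"rz": 0}
    - {"x": 0,"y": 0,"z": 0,"rx": 0,"ry": 0,"rz": 0}

```text
clock: 44.3
position: [0.6443, 0.2157, 0.0503]
ee_rot: [-1.511, 0.494, -0.492]
force: [0.3, 0.4, 0.1]
width: 0.416
```

```bash
python3 look.py pics/h2.png;  python3 plan.py .644 .216 -36 1
```

```text
clk 44.3 pos [0.6443 0.2157 0.0503] psi -36.08 ydir [ 1.0e-04  2.9e-03 -1.0e+00] w 0.416 F [0.3 0.4 0.1] j [-0.76  0.78  0.59  1.65 -0.53  0.88 -0.59]
-0.04 0.01 ry -0.001
```

View pics/h2.png

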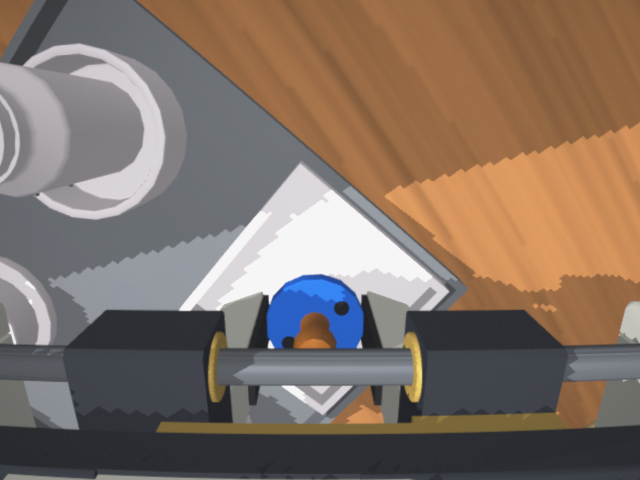

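>>> move_arm:
  series:
    - {"x": 0,"y": 0.6,"z": 0,"rx": 0,"ry": 0,"rz": 0}
    - {"x": 0,"y": 0.5,"z": 0,"rx": 0,"ry": 0,"rz": 0}
    - {"x": 0,"y": 0.2,"z": 0,"rx": 0,"ry": 0,"rz": 0}
    - {"x": 0,"y": 0,"z": 0,"rx": 0,"ry": 0,"rz": 0}
    - {"x": 0,"y": 0,"z": 0,"rx": 0,"ry": 0,"rz": 0}

```text
clock: 44.98
position: [0.6447, 0.2159, 0.0373]
ee_rot: [-1.51, 0.493, -0.493]
force: [0.4, 0.2, -0.9]
width: 0.417
```

>>> move_arm:
  series:
    - {"x": 0,"y": 0.1,"z": 0,"rx": 0,"ry": 0,"rz": 0}
    - {"x": 0,"y": 0,"z": 0,"rx": 0,"ry": 0,"rz": 0}
    - {"x": 0,"y": 0,"z": 0,"rx": 0,"ry": 0,"rz": 0}

```text
clock: 45.35
position: [0.645, 0.216, 0.0365]
ee_rot: [-1.51, 0.492, -0.493]
force: [0.4, -0.9, -0.4]
width: 0.417
```

>>> move_arm:
  series:
    - {"x": 0,"y": 0,"z": 0,"rx": 0,"ry": 0,"rz": 0}
    - {"x": 0,"y": 0,"z": 0,"rx": 0,"ry": 0,"rz": 0}
    - {"x": 0,"y": 0,"z": 0,"rx": 0,"ry": 0,"rz": 0}
  jaw: 4.8

```text
clock: 45.72
position: [0.645, 0.216, 0.0366]
ee_rot: [-1.51, 0.492, -0.493]
force: [0.5, -0.5, 0.5]
width: 0.521
```

```bash
python3 look.py pics/h3.png
```

```text
clk 45.73 pos [0.645  0.216  0.0366] psi -36.07 ydir [ 0.002   0.0038 -1.    ] w 0.521 F [ 0.5 -0.5  0.5] j [-0.75  0.8   0.57  1.65 -0.55  0.85 -0.58]
```

View pics/h3.png

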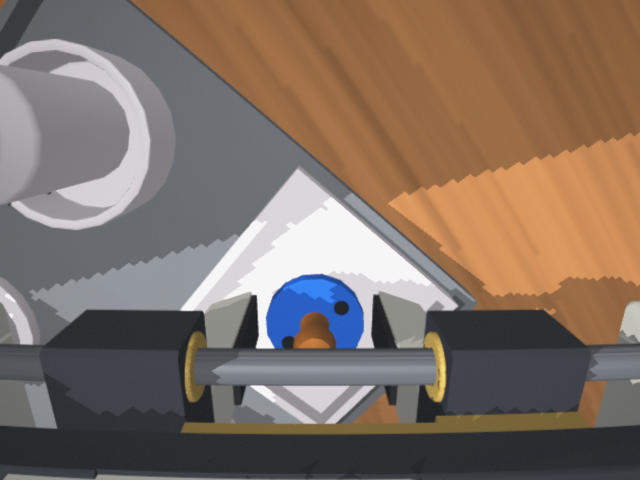

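Released and standing. Lifting straight up, slowly at first.

>>> move_arm:
  series:
    - {"x": 0,"y": -0.6,"z": 0,"rx": 0,"ry": 0,"rz": 0}
    - {"x": 0,"y": -1.5,"z": 0,"rx": 0,"ry": 0,"rz": 0}
    - {"x": 0,"y": -3,"z": 0,"rx": 0,"ry": 0,"rz": 0}
    - {"x": 0,"y": -4,"z": 0,"rx": 0,"ry": 0,"rz": 0}
    - {"x": 0,"y": -4,"z": 0,"rx": 0,"ry": 0,"rz": 0}
    - {"x": 0,"y": -4,"z": 0,"rx": 0,"ry": 0,"rz": 0}
    - {"x": 0,"y": -3,"z": 0,"rx": 0,"ry": 0,"rz": 0}
    - {"x": 0,"y": 0,"z": 0,"rx": 0,"ry": 0,"rz": 0}
    - {"x": 0,"y": 0,"z": 0,"rx": 0,"ry": 0,"rz": 0}
    - {"x": 0,"y": 0,"z": 0,"rx": 0,"ry": 0,"rz": 0}

```text
clock: 47.02
position: [0.6445, 0.2139, 0.2513]
ee_rot: [-1.507, 0.491, -0.497]
force: [0.5, -0.1, 0.0]
width: 0.522
```

```bash
python3 look.py pics/h4.png; python3 -c "
from h import *
for n in ('scene','side'): cv2.imwrite(f'pics/h4_{n}.png',arm.get_image(n))
crop('pics/h4_side.png',(150,120,370,420),2,'pics/h4c.png')"
```

```text
clk 47.02 pos [0.6445 0.2139 0.2513] psi -36.18 ydir [ 0.0058  0.005  -1.    ] w 0.522 F [ 0.5 -0.1  0. ] j [-0.82  0.59  0.71  1.46 -0.4   1.23 -0.7 ]
```

View pics/h4.png

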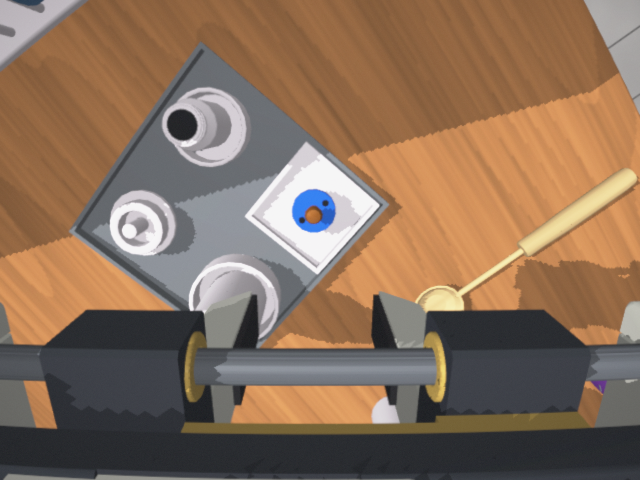

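View pics/h4_scene.png

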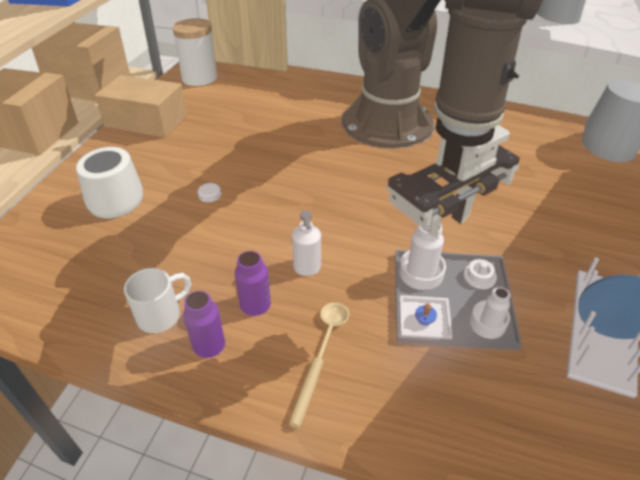

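View pics/h4c.png

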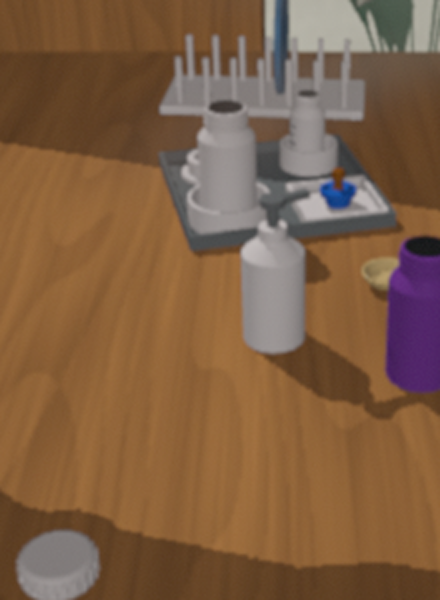

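All four items are in place. The soap (306,250) and lid (209,192) are where they were, and the gripper is clear of everything. Handing in.

```bash
python3 -c "
from cell import arm
print(arm.sign_off())"
```

```text
the job is handed in; nothing more can be done
None
```

I loaded all four items into the tray in the order asked and handed the job in at about 47 s of the 120 s. First came the tall bottle in the wide cup, then the short one in the narrow cup. The ring followed over the post, and last the pacifier in the dish.

- **Placing:** The last scene, side and wrist pictures show both bottles upright in their cups and the pacifier standing teat up in the dish. The ring lies flat on the post's foot with the post through it.
- **Left alone:** The soap dispenser, the solid lid, the purple bottles and the mug are where they were in the first pictures.
- **Forces:** Readings between moves stayed around 1–2 N, and the gripper ended empty about 0.25 m above the worktop, touching nothing.

**Failures and disagreements:**
- My first move call was refused for its format, before anything moved.
- The arm often stopped a few millimetres to about 2 cm off a commanded shift, so I re-measured before each grasp and placing.
- The side camera put things up to about 15 mm from the other two cameras, so I relied mainly on the wrist view.

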